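# Close up the sold-out sweet bin

### The job

The sold-out sweet bin has been left open and pulled out of the row, with its scoop across the rim and a gift tin standing in the gap. Clear both away - lay the scoop right way up and flat in the steel tray, and stand the gift tin upright in the wooden tray with the other tins - then set the bin back flush against its neighbour, side to side with the fronts in line, and shut its lid fully and gently. Leave the other tins and the jar where they stand.

Things in the scene. Friction and masses are not known exactly. Their poses are not given: they have to be found in the camera images.
- bin: Open, empty sweet bin of dark sheet steel, loose on the board: 160 (x) x 160 (y) x 95 mm high, about 0.8 kg with lid; slides when pushed or dragged. Origin: centre of underside; x to its back (hinge side), z up. Floor and walls 4 mm; along the top of each wall a rim 10 mm thick, 14 mm high, flush outside, 6 mm proud inside, that can be pinched from above.
- bin_lid (a joint): Bin's lid angle (rad): 0 shut on the rim, 1.57 upright, 1.9 stop leaning back. Stiff friction hinge: stays at any angle, 0.3 N m plus its weight turns it. Metal frame 10 mm thick with clear pane 3 mm below its top face; 155 mm from hinge to front edge, 158 mm wide, 0.2 kg. Two knobs, 16 mm across and high, on that face 10 mm from the front edge, 62 mm either side of the middle.
- lid_hinge (a point): Middle of the lid's hinge line, which runs along the bin's y: 75 mm behind the bin's centre (bin +x), 95 mm above its underside, level with the rim. With the lid at angle a, a point of its underside s from the hinge lies s*cos(a) towards the bin's front (-x) and s*sin(a) above this point; the upper face is 10 mm off it.
- neighbour: Neighbour bin, full and fixed on the board, left or right of the open bin with a gap of 100 to 115 mm: same size and axes, lid shut (105 mm high, 121 mm over the knobs). Origin: centre of underside. When both stand flush side by side their origins are 160 mm apart along y and level along x.
- board: Fixed dark wooden display board under the two bins, 220 (x) x 470 (y) x 12 mm thick. Origin: centre of its underside, on the counter; top 12 mm up.
- scoop: Sweet scoop lying across the open bin on its side rims: 180 mm long, 0.13 kg. Origin: mid-length, on its underside, z up. Wooden handle x = -90 to -2 mm, 22 mm wide and high, centred on y = 0, from the underside up. Sheet-metal trough x = -2 to 90 mm, up to 62 mm wide and 36 mm high, open at top and front, back wall at x = 0. Balances within 20 mm of x = 0.
- scoop_tray: The scoop's place: fixed, empty, shallow steel tray, 250 (x) x 130 (y) x 20 mm high, walls and floor 4 mm thick. Origin: centre of its underside, on the counter. Stands left or right of the board.
- gift_tin: Stray gift tin on the board in the gap between the bins: upright gift tin of bare metal with a paper band, 60 (x) x 46 (y) x 160 mm high, about 0.2 kg; origin at the centre of its underside, z up
- tin_tray: The gift tins' place: fixed shallow wooden tray, 250 (x) x 130 (y) x 20 mm high, walls and floor 6 mm thick; two other tins stand in its front (-x) half, its back (+x) half is free. Origin: centre of its underside, on the counter. Stands on the side of the board opposite to the scoop tray.
- tin_a: Bystander in the tin tray: upright gift tin of bare metal with a paper band, 60 (x) x 46 (y) x 160 mm high, about 0.2 kg; origin at the centre of its underside, z up
- tin_b: Bystander in the tin tray: upright gift tin of bare metal with a paper band, 60 (x) x 46 (y) x 160 mm high, about 0.2 kg; origin at the centre of its underside, z up
- jar: Bystander on the counter just behind the board, behind the gap: closed jar, 60 mm across, 100 mm high. Origin: centre of its underside.
Things that resemble listed ones, but are neither listed nor needed, are in the scene too. Leave any red look-alike of the scoop alone.

How it is judged:
At the end, for the whole second after the job is handed in: Bin on the board beside its neighbour: gap < 4.5 mm, fronts level within 10 mm, square within 0.035 rad; lid < 0.05 rad; scoop flat (0.15 rad) in the steel tray, gift tin upright (0.1 rad) in the wooden tray, centres within 50 / 100 mm along and 45 mm across of the tray's centre; all at rest ((y of bin in the frame of neighbour between 0.155 and 0.1645 m or y of bin in the frame of neighbour between -0.1645 and -0.155 m) and x of bin in the frame of neighbour between -0.01 and 0.01 m and z of bin in the frame of neighbour between -0.004 and 0.004 m and angle between the x axis of bin and the x axis of neighbour, either way round below 0.035 rad and value of joint bin_lid below 0.05 rad and x of scoop in the frame of scoop_tray between -0.05 and 0.05 m and y of scoop in the frame of scoop_tray between -0.045 and 0.045 m and z of scoop in the frame of scoop_tray below 0.015 m and angle between scoop's own z axis and vertical below 0.15 rad and x of gift_tin in the frame of tin_tray between -0.1 and 0.1 m and y of gift_tin in the frame of tin_tray between -0.045 and 0.045 m and z of gift_tin in the frame of tin_tray below 0.015 m and angle between gift_tin's own z axis and vertical below 0.1 rad and linear speed of each of bin, scoop, gift_tin below 0.02 m/s); the robot touches nothing.
It fails at once if a tin standing in the tin tray is shifted by more than 20 mm or tipped (distance of any of tin_a, tin_b from where it was at the start of the episode above 0.02 m or angle between any of tin_a, tin_b's own z axis and vertical above 0.3 rad).
It fails at once if the jar is shifted by more than 20 mm or tipped (distance of jar from where it was at the start of the episode above 0.02 m or angle between jar's own z axis and vertical above 0.3 rad).
It fails at once if the gift tin is knocked over or dropped on its side (angle between gift_tin's own z axis and vertical above 0.8 rad).
It fails at once if the lid is slammed (falls or is driven faster than 4 rad/s) (velocity of joint bin_lid below -4 rad/s).
It also fails if it takes over 70 s, if anything falls off the work surface, if the arm or the gripper's body presses on something with over 40 N, if the wrist force passes 120 N, or if a joint passes its speed limit or range.

### The arm

A 6-joint arm with a two-finger parallel gripper is mounted at the origin on the work surface. World frame = base frame: x ahead of the robot, y to its left, z up, the work surface at z = 0. Lengths are in m, angles in rad, forces in N, time in s.
With the tool pointing down it reaches from about 0.35 to 0.775 m from the base axis. Payload 7.3 kg.
Tool frame: the origin (TCP) lies midway between the tips of the shut fingers; the grasp point (between the pads) lies 19 mm behind it; z points along the fingers, y is the direction in which the jaws open and shut (so a half turn about z gives the same grasp; the last joint's range is limited). The gripper opens to 92 mm and grips with 3 to 60 N. Pads are 19 mm wide; open, the fingers measure 130 mm over their backs; the gripper's body (75 mm by 190 mm) begins 47 mm behind the grasp point.
Start: joints at [-0.146, 0.342, 1.524, -0, 1.275, -0.146], TCP at [0.525, 0, 0.188] pointing down, gripper open.
Joint ranges: [-2.53, 2.53], [-0.77, 2.02], [0.04, 2.7], [-1, 4.14], [0.28, 2.66], [-3.11, 3.11]. Speed limits (rad/s): [2.57, 2.57, 3.14, 3.14, 3.14, 3.14].

### API

Orientations are given as [roll, pitch, yaw] about the fixed x, y, z axes, in that order (R = Rz(yaw) Ry(pitch) Rx(roll)).
In Python, from cell import robot gives the robot as it stands.
- The arm moves only by the shell command python3 -m crank 'ROWS' [FORCE]. ROWS is a JSON object of lists of equal length, an entry for each row: "claw": the opening, from 0 (shut) to 1 (fully open); "delta_pos": the shift along the tool's x, y, z in units of 25 mm (1.0 is 25 mm), a list of three; "roll": the turn about the tool's z in units of 6 degrees (1.0 is 6 degrees). In form: {"claw": [claw, ...], "delta_pos": [[dx, dy, dz], ...], "roll": [roll, ...]}. A call has exactly 8 rows; each row is the pose to reach, as a shift and turn from the pose commanded when the call began, along the tool's axes at that moment; what a row does not reach only later rows make up. A row lasts 1/12 s, in which the tool goes at most 41.7 mm and 7.16 degrees, less where a joint would pass 70% of its speed; a pose out of reach is approached as far as the arm can. A call with a gripper value outside its range is refused whole. The fingers move at their own pace and stop on an object; FORCE is the grip in N (left out, the last holds). Time passes only in rows, so rows that repeat a pose let the fingers close, or fill a call up. It gives the time, the measured TCP pose, the force and the opening at its end, in the units of the state.
- robot.observe(): the state, without advancing time (a new reading comes with each control period).
- robot.read_camera(name): name is "scene" or "side" or "wrist"; returns a dict with "color" (400x640x3 uint8, blue, green, red), "fx", "fy", "cx", "cy" (pixels), "rvec" (rotation vector, rad) and "tvec" (3), from world to camera coordinates, as OpenCV has them; the wrist camera has in their place "hand_eye" (4x4, takes a point from camera to tool coordinates, whose origin is the TCP and whose axes are the flange's). Camera axes: x right, y down, z forward; pixel columns grow to the right and rows downward; lengths in m; the calibration is good to about 2 mm. A picture is of the moment at which its call begins: read the wrist's pose just before it. There is no depth.
- robot.hand_in(): hands the job in, once; it reports no verdict.
The state is a dict: "time": time; "qpos": joint angles; "qvel": joint speeds; "joint_efforts": joint torques, N m; "tool_pos": TCP position; "tool_rot": TCP orientation; "contact_force": force on the tool from outside, world axes, zero at the start; "torque": the same for the moment, N m; "opening": finger opening in m.
Only numpy, scipy, OpenCV 4.12 (cv2) and the standard library are available. Lean on these libraries where they do the work, as an engineer would, in place of code of your own. Each camera call takes 0.05 s, during which the arm holds its last target.

## Working session

There is one attempt and no reset: what is moved stays moved. The work goes in short steps, Python scripts to look and compute and a shell command to move; the robot and the scene stay as the last step left them, time stands still between calls to the robot, and variables do not carry over. Pictures are saved under pics/ and viewed, and the job is handed in when it is done.

```bash
mkdir -p pics; ls; cat > h.py <<'E'
import numpy as np, cv2
from scipy.spatial.transform import Rotation as Ro
from cell import robot
def snap(n,fn):
    s=robot.observe(); c=robot.read_camera(n); cv2.imwrite('pics/'+fn+'.png',c['color'])
    d={k:(np.array(v).tolist()) for k,v in c.items() if k!='color'}; d['tp']=list(map(float,s['tool_pos'])); d['tr']=list(map(float,s['tool_rot']))
    import json; json.dump(d,open('pics/'+fn+'.json','w')); return c
def cam(fn):
    import json; d=json.load(open('pics/'+fn+'.json'))
    K=np.array([[d['fx'],0,d['cx']],[0,d['fy'],d['cy']],[0,0,1]])
    if 'rvec' in d:
        R=cv2.Rodrigues(np.array(d['rvec'],float))[0]; t=np.array(d['tvec'],float).ravel()
    else:
        T=np.eye(4);T[:3,:3]=Ro.from_euler('xyz',d['tr']).as_matrix();T[:3,3]=d['tp']
        M=np.linalg.inv(T@np.array(d['hand_eye'])); R=M[:3,:3];t=M[:3,3]
    return K,R,t
def onz(fn,uv,z):
    K,R,t=cam(fn); o=-R.T@t; out=[]
    for u,v in np.atleast_2d(uv):
        d=R.T@np.linalg.inv(K)@np.array([u,v,1.]); out.append(o+d*(z-o[2])/d[2])
    return np.array(out)
def proj(fn,P):
    K,R,t=cam(fn); q=(R@np.atleast_2d(P).T).T+t; q=(K@q.T).T; return q[:,:2]/q[:,2:]
def tri(fns,uvs):
    A=[]
    for f,(u,v) in zip(fns,uvs):
        K,R,t=cam(f); P=K@np.c_[R,t]; A+= [u*P[2]-P[0], v*P[2]-P[1]]
    X=np.linalg.svd(np.array(A))[2][-1]; return X[:3]/X[3]
def crop(fn,x0,y0,x1,y1,s,out):
    im=cv2.imread('pics/'+fn+'.png')[y0:y1,x0:x1]; cv2.imwrite('pics/'+out+'.png',cv2.resize(im,None,fx=s,fy=s,interpolation=cv2.INTER_CUBIC))
E
python3 - <<'E'
from h import *
for n in ['scene','side','wrist']: snap(n,n+'0')
s=robot.observe();print({k:np.round(v,3) for k,v in s.items()})
for n in ['scene0','side0','wrist0']:
    K,R,t=cam(n);print(n,K[0,0],np.round(-R.T@t,3),np.round(R[2],2))
E
```

```text
pics
{'time': np.float64(0.15), 'qpos': array([-0.146,  0.343,  1.525,  0.   ,  1.275, -0.146]), 'qvel': array([-0.003, -0.003, -0.004,  0.001,  0.   ,  0.   ]), 'joint_efforts': array([ 1.0000e-03, -4.3147e+01, -2.4435e+01,  7.2000e-02,  5.4000e-02,
       -0.0000e+00]), 'tool_pos': array([0.525, 0.   , 0.188]), 'tool_rot': array([-3.14 , -0.   ,  1.571]), 'contact_force': array([ 0.153, -0.108,  0.5  ]), 'torque': array([-0.025, -0.015,  0.024]), 'opening': np.float64(0.092)}
scene0 466.00166981574614 [1.408 0.464 0.884] [-0.71 -0.36 -0.61]
side0 517.5213978227165 [ 0.288 -0.879  1.201] [ 0.14  0.61 -0.78]
wrist0 304.59829534479286 [0.525 0.074 0.384] [-0.   -0.27 -0.96]
```

View pics/scene0.png

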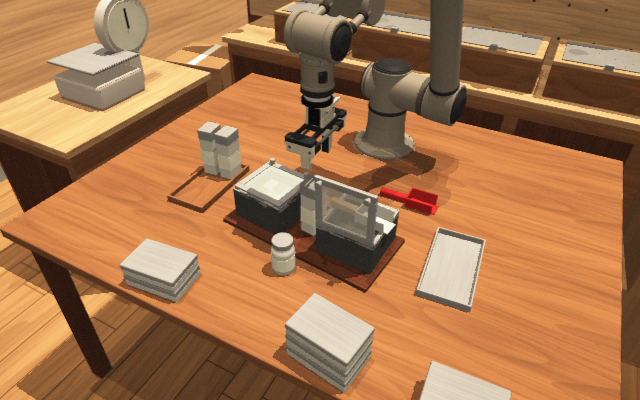

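View pics/side0.png

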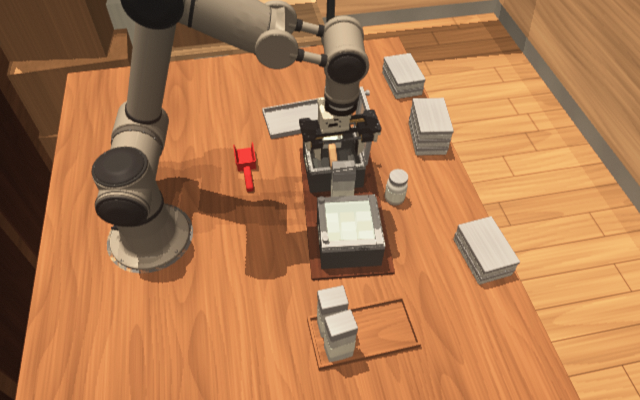

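View pics/wrist0.png

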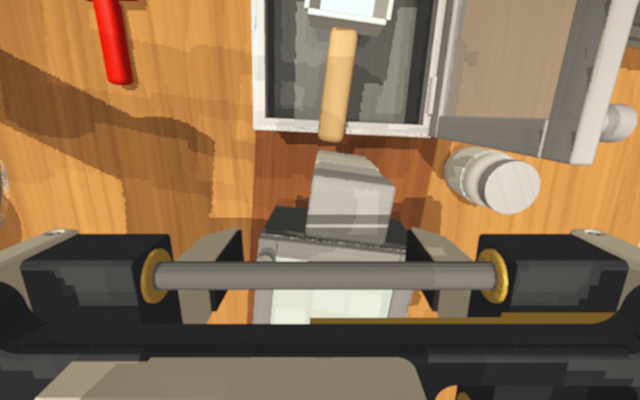

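```bash
python3 - <<'E'
from h import *
crop('scene0',220,150,420,290,4,'c1')
crop('side0',260,80,420,280,4,'c2')
crop('scene0',390,210,500,320,5,'c3')
crop('side0',300,270,430,370,5,'c4')
E
```

```text
(no output)
```

View pics/c1.png

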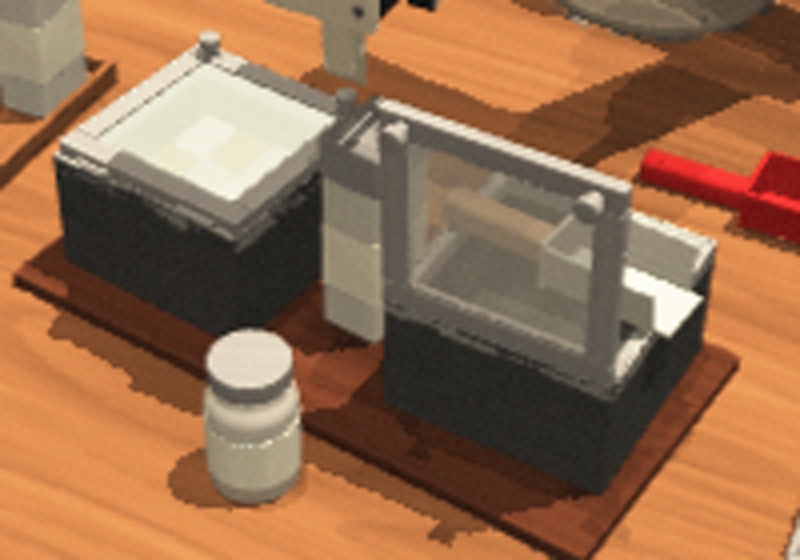

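View pics/c2.png

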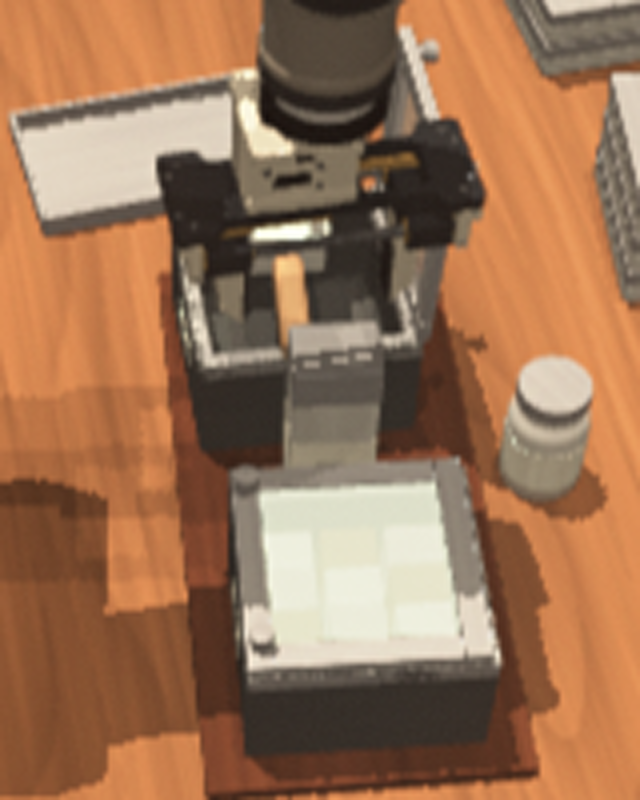

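View pics/c3.png

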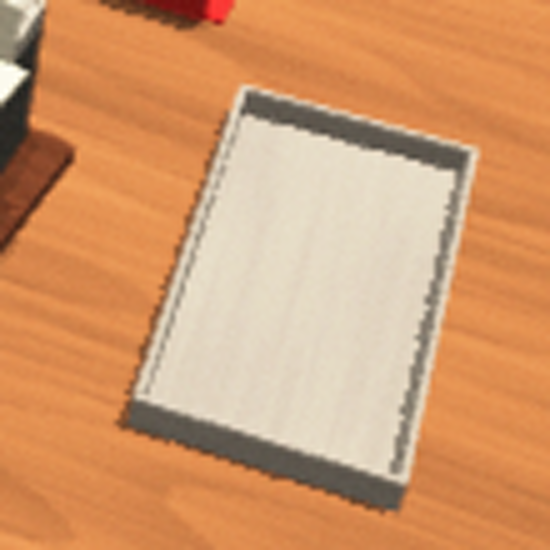

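View pics/c4.png

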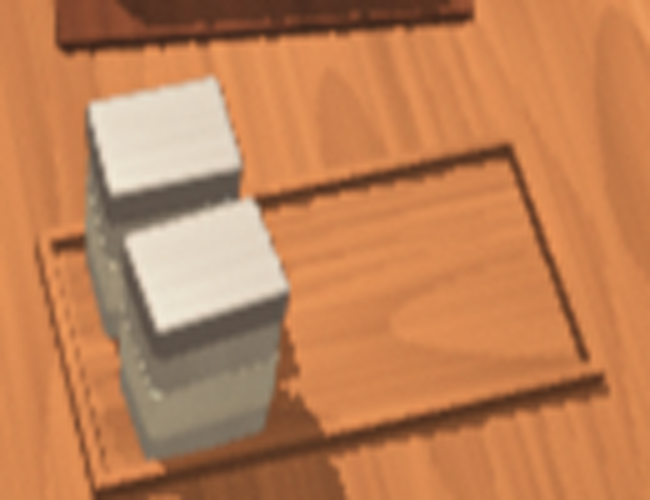

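```bash
python3 - <<'E'
from h import *
np.set_printoptions(precision=4,suppress=True)
o=np.array([260,80]);o1=np.array([220,150])
print('neigh lid side\n',onz('side0',o+np.array([(232,480),(247,665),(497,660),(462,460)])/4,.117))
print('neigh lid scene back\n',onz('scene0',o1+np.array([(60,155),(240,235)])/4,.117))
print('bin rim wrist\n',onz('wrist0',[(254,132),(435,135)],.107))
print('bin scene: near corner base\n',onz('scene0',o1+np.array([(603,490),(387,388),(703,350)])/4,.012))
print('bin scene: rim front-left\n',onz('scene0',o1+np.array([(715,245)])/4,.107))
print('bin lid top edge',onz('wrist0',[(575,165),(540,155)],.25))
print('handle wrist\n',onz('wrist0',[(333,139),(343,29)],.128))
print('tin top wrist\n',onz('wrist0',[(318,152),(372,158),(394,183),(312,175)],.172))
print('tin top side\n',onz('side0',o+np.array([(290,325),(380,320),(378,352),(290,358)])/4,.172))
print('tray3\n',onz('scene0',np.array([390,210])+np.array([(243,88),(477,150),(405,483),(133,403)])/5,.02))
print('tray4\n',onz('side0',np.array([300,270])+np.array([(40,240),(510,147),(605,377),(97,490)])/5,.02))
print('tins\n',onz('side0',np.array([300,270])+np.array([(90,103),(215,80),(240,163),(108,193),(125,238),(255,200),(288,290),(160,332)])/5,.166))
print('jar',onz('scene0',o1+np.array([(250,350)])/4,.1),onz('side0',o+np.array([(555,385)])/4,.1))
E
```

```text
neigh lid side
 [[ 0.4617 -0.0519  0.117 ]
 [ 0.4424 -0.1963  0.117 ]
 [ 0.5959 -0.2225  0.117 ]
 [ 0.6164 -0.0645  0.117 ]]
neigh lid scene back
 [[ 0.6087 -0.204   0.117 ]
 [ 0.6236 -0.0512  0.117 ]]
bin rim wrist
 [[0.4622 0.0568 0.107 ]
 [0.6237 0.0541 0.107 ]]
bin scene: near corner base
 [[0.6233 0.2119 0.012 ]
 [0.6069 0.0489 0.012 ]
 [0.4706 0.2223 0.012 ]]
bin scene: rim front-left
 [[0.4735 0.2204 0.107 ]]
bin lid top edge [[0.6359 0.0512 0.25  ]
 [0.6196 0.0556 0.25  ]]
handle wrist
 [[0.532  0.0524 0.128 ]
 [0.539  0.1344 0.128 ]]
tin top wrist
 [[0.5204 0.0472 0.172 ]
 [0.5581 0.043  0.172 ]
 [0.5745 0.0251 0.172 ]
 [0.5161 0.0309 0.172 ]]
tin top side
 [[ 0.5169  0.028   0.172 ]
 [ 0.5773  0.021   0.172 ]
 [ 0.5691 -0.0066  0.172 ]
 [ 0.5106 -0.0008  0.172 ]]
tray3
 [[0.3834 0.3161 0.02  ]
 [0.3721 0.4429 0.02  ]
 [0.6186 0.4615 0.02  ]
 [0.6324 0.3342 0.02  ]]
tray4
 [[ 0.3816 -0.3325  0.02  ]
 [ 0.6228 -0.329   0.02  ]
 [ 0.6317 -0.4531  0.02  ]
 [ 0.3847 -0.4589  0.02  ]]
tins
 [[ 0.4039 -0.3401  0.166 ]
 [ 0.4612 -0.3396  0.166 ]
 [ 0.4628 -0.3815  0.166 ]
 [ 0.4031 -0.3843  0.166 ]
 [ 0.4061 -0.4063  0.166 ]
 [ 0.4651 -0.3999  0.166 ]
 [ 0.4691 -0.4429  0.166 ]
 [ 0.4119 -0.4506  0.166 ]]
jar [[0.6984 0.0011 0.1   ]] [[0.7036 0.001  0.1   ]]
```

```bash
python3 -m crank '{"claw":[1,1,1,1,1,1,1,1],"delta_pos":[[0.4,0,-1.5],[0.8,0,-3],[0.8,0,-4],[0.8,0,-4],[0.8,0,-4],[0.8,0,-4],[0.8,0,-4],[0.8,0,-4]],"roll":[0,0,0,0,0,0,0,0]}'
python3 - <<'E'
from h import *
snap('wrist','w1');snap('side','s1')
E
python3 -m crank '{"claw":[1,1,1,1,1,1,1,1],"delta_pos":[[-1.6,0,0],[-3.2,0,0],[-4.8,0,0],[-6.4,0,0],[-6.4,0,0],[-6.4,0,0],[-6.4,0,0],[-6.4,0,0]],"roll":[0,0,0,0,0,0,0,0]}'
python3 - <<'E'
from h import *
snap('wrist','w2'); snap('side','s2');snap('scene','sc2')
E
```

```text
time: 0.82
tool_pos: [0.5244, 0.0199, 0.2866]
tool_rot: [-3.139, -0.0, 1.571]
contact_force: [0.0, -0.1, 0.4]
opening: 0.0915
time: 1.58
tool_pos: [0.525, -0.1388, 0.288]
tool_rot: [-3.141, -0.001, 1.572]
contact_force: [0.1, 0.7, 1.1]
opening: 0.0917
```

View pics/w1.png

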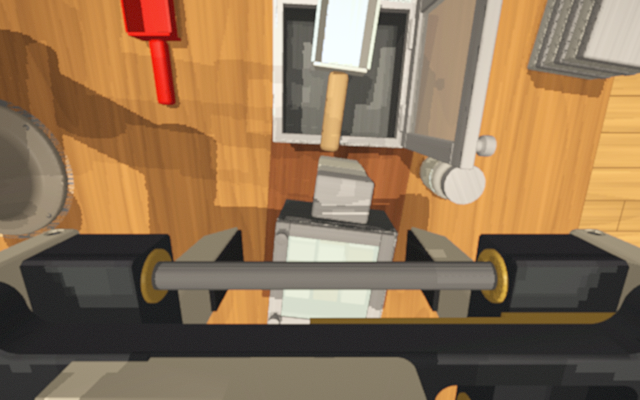

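View pics/w2.png

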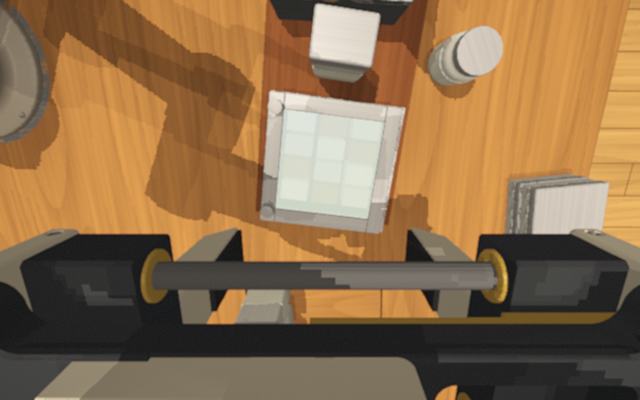

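View pics/s2.png

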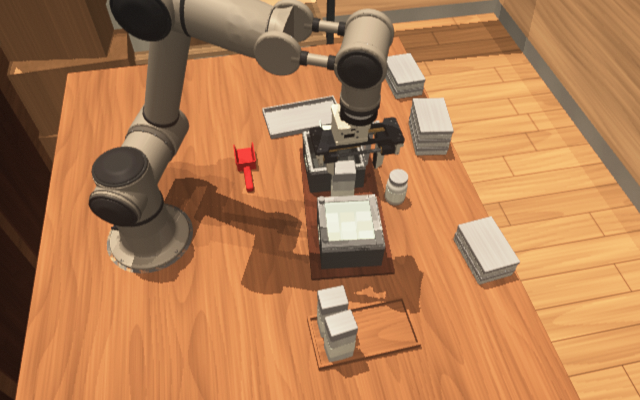

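```bash
python3 - <<'E'
from h import *
crop('w1',260,0,500,210,3.3,'d1')
crop('w2',250,0,420,240,3,'d2')
E
```

```text
(no output)
```

View pics/d1.png

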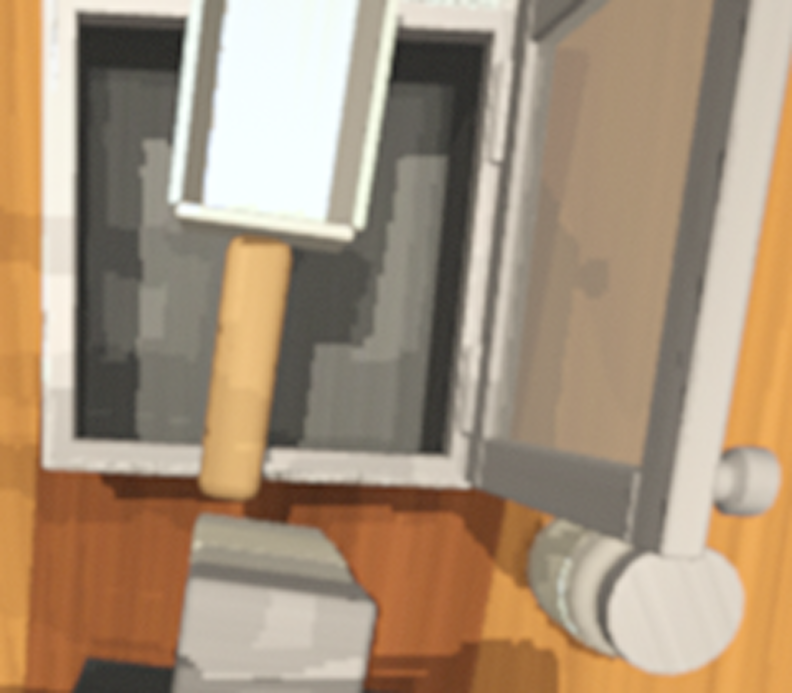

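View pics/d2.png

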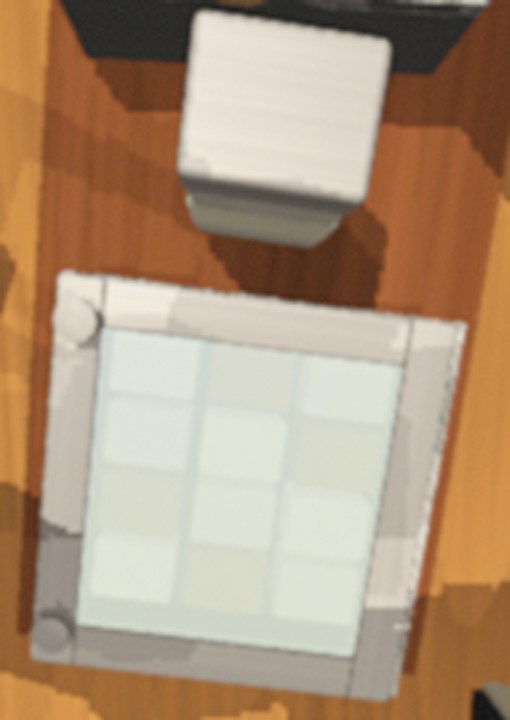

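```bash
python3 - <<'E'
from h import *
np.set_printoptions(precision=4,suppress=True)
o=np.array([250,0]);o1=np.array([260,0])
def yaw(a,b): d=b-a; return np.arctan2(d[1],d[0]),np.hypot(*d[:2])
P=onz('w2',o+np.array([(58,272),(465,325),(395,698),(32,658)])/3,.117)
print('neigh fl,bl,br,fr\n',P,P.mean(0)); print(yaw(P[0],P[1]),yaw(P[3],P[2]),yaw(P[3],P[0]),yaw(P[2],P[1]))
P=onz('w2',o+np.array([(195,10),(390,42),(365,200),(178,165)])/3,.172)
print('tin\n',P,P.mean(0)); print(yaw(P[0],P[1]),yaw(P[3],P[2]),yaw(P[3],P[0]),yaw(P[2],P[1]))
P=onz('w1',o1+np.array([(42,468),(470,488),(515,0),(42,0),(78,440),(447,452),(490,35),(80,15)])/3.3,.107)
print('bin\n',P); print(yaw(P[0],P[1]),yaw(P[4],P[5]),yaw(P[4],P[7]),yaw(P[5],P[6]))
P=onz('w1',o1+np.array([(230,497),(260,240)])/3.3,.127)
print('handle',P,yaw(P[0],P[1]))
P=onz('w1',o1+np.array([(177,208),(355,237)])/3.3,.143)
print('trough back',P,P.mean(0),yaw(P[0],P[1]))
P=onz('w1',o1+np.array([(685,548),(790,0)])/3.3,.25)
print('lidtop',P,yaw(P[0],P[1]))
for f in ('w1','w2'):
    K,R,t=cam(f);print(-R.T@t)
E
```

```text
neigh fl,bl,br,fr
 [[ 0.4626 -0.0414  0.117 ]
 [ 0.6189 -0.0606  0.117 ]
 [ 0.5998 -0.2152  0.117 ]
 [ 0.4442 -0.197   0.117 ]] [ 0.5314 -0.1286  0.117 ]
(np.float64(-0.12235012518392234), np.float64(0.1574492986275115)) (np.float64(-0.11619122468758668), np.float64(0.15668025791996543)) (np.float64(1.4530671282443426), np.float64(0.1567106897814698)) (np.float64(1.4481388622463653), np.float64(0.15574405200358588))
tin
 [[ 0.5167  0.0299  0.172 ]
 [ 0.576   0.0213  0.172 ]
 [ 0.5703 -0.0232  0.172 ]
 [ 0.5111 -0.0131  0.172 ]] [0.5435 0.0037 0.172 ]
(np.float64(-0.14284804279725416), np.float64(0.059866793524128915)) (np.float64(-0.1696798451323993), np.float64(0.06006620084575149)) (np.float64(1.4402607518953152), np.float64(0.04333769685252371)) (np.float64(1.4437741435647866), np.float64(0.044951532126200906))
bin
 [[0.4614 0.0588 0.107 ]
 [0.6201 0.0514 0.107 ]
 [0.624  0.2109 0.107 ]
 [0.4683 0.2111 0.107 ]
 [0.4751 0.069  0.107 ]
 [0.6107 0.0646 0.107 ]
 [0.6165 0.2007 0.107 ]
 [0.4807 0.2067 0.107 ]]
(np.float64(-0.04658986603026453), np.float64(0.15888707383159567)) (np.float64(-0.03234649128099641), np.float64(0.13574095208834408)) (np.float64(1.529921843901955), np.float64(0.1378590519567885)) (np.float64(1.5283451667950367), np.float64(0.1362257587919356))
handle [[0.5306 0.0506 0.127 ]
 [0.5402 0.1351 0.127 ]] (np.float64(1.4584858809389054), np.float64(0.08503788666188425))
trough back [[0.5134 0.1425 0.143 ]
 [0.5694 0.134  0.143 ]] [0.5414 0.1383 0.143 ] (np.float64(-0.15065490365935358), np.float64(0.0566446618422809))
lidtop [[0.6351 0.0535 0.25  ]
 [0.6423 0.1662 0.25  ]] (np.float64(1.506888158453974), np.float64(0.11294353092432184))
[0.5248 0.0936 0.4831]
[ 0.5248 -0.0651  0.4845]
```

```bash
python3 -m crank '{"claw":[1,1,1,1,1,1,1,1],"delta_pos":[[1.5,0.2,0],[3,0.4,0],[4.5,0.6,0],[5.8,0.74,0],[5.8,0.74,1],[5.8,0.74,2],[5.8,0.74,2.5],[5.8,0.74,2.5]],"roll":[0.4,0.8,1.2,1.35,1.35,1.35,1.35,1.35]}'
python3 - <<'E'
from h import *
snap('wrist','w3')
E
```

```text
time: 2.4
tool_pos: [0.5417, 0.0065, 0.2227]
tool_rot: [-3.136, 0.0, 1.432]
contact_force: [-0.4, 0.9, -0.1]
opening: 0.0914
```

View pics/w3.png

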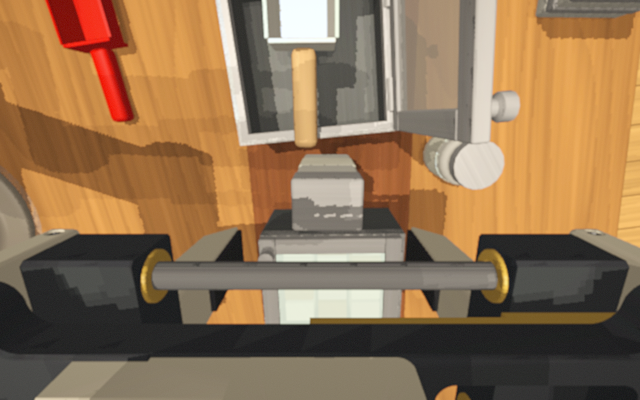

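```bash
python3 -m crank '{"claw":[1,1,1,1,1,0,0,0],"delta_pos":[[0,0,1],[0,0,2],[0,0,3],[0,0,3.9],[0,0,3.9],[0,0,3.9],[0,0,3.9],[0,0,3.9]],"roll":[0,0,0,0,0,0,0,0]}' 25
python3 -m crank '{"claw":[0,0,0,0,0,0,0,0],"delta_pos":[[0,0,0],[0,0,0],[0,0,0],[0,0,-1],[0,0,-2.2],[0,0,-3.4],[0,0,-4.6],[0,0,-5.2]],"roll":[0,0,0,0,0,0,0,0]}'
python3 - <<'E'
from h import *
snap('wrist','w4');snap('side','s4')
E
```

```text
time: 3.12
tool_pos: [0.545, 0.0049, 0.1304]
tool_rot: [3.137, -0.0, 1.429]
contact_force: [0.1, -0.2, 0.2]
opening: 0.0762
time: 3.78
tool_pos: [0.5445, 0.0049, 0.262]
tool_rot: [3.137, -0.0, 1.429]
contact_force: [1.0, 0.4, -2.2]
opening: 0.0592
```

View pics/s4.png

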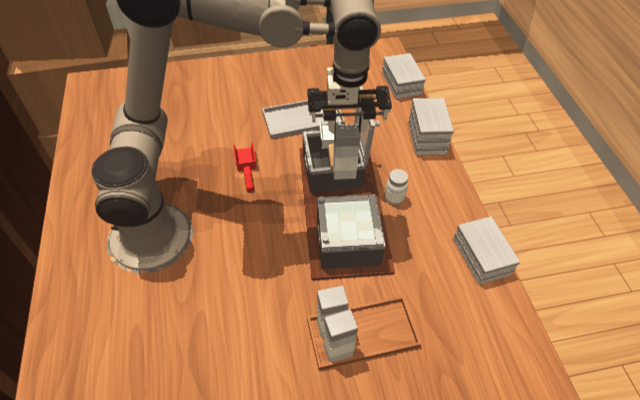

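```bash
python3 -m crank '{"claw":[0,0,0,0,0,0,0,0],"delta_pos":[[0,0,-1.2],[-1,0.2,-1.2],[-2.4,0.5,-1.2],[-3.9,0.8,-1.2],[-5.4,1.15,-1.2],[-6.9,1.45,-1.2],[-8.4,1.8,-1.2],[-9.9,2.1,-1.2]],"roll":[0,0,0,0,0,0,0,0]}'
python3 -m crank '{"claw":[0,0,0,0,0,0,0,0],"delta_pos":[[-1.5,0.3,0],[-3,0.6,0],[-4.4,0.95,0],[-5.4,1.15,0],[-5.8,1.23,0],[-5.8,1.23,0],[-5.8,1.23,0],[-5.8,1.23,0]],"roll":[0,0,0,0,0,0,0,0]}'
python3 - <<'E'
from h import *
snap('scene','sc5');snap('side','s5')
crop('side','s5'.replace('s5','s5') and 0,0,1,1,1,'x') if 0 else None
crop('s5',270,180,460,380,3,'e1')
E
```

```text
time: 4.55
tool_pos: [0.5599, -0.249, 0.2858]
tool_rot: [-3.138, -0.001, 1.429]
contact_force: [0.9, 0.4, -2.1]
opening: 0.0595
time: 5.22
tool_pos: [0.5707, -0.394, 0.2871]
tool_rot: [-3.14, -0.002, 1.43]
contact_force: [0.2, -0.0, -1.6]
opening: 0.0592
```

View pics/e1.png

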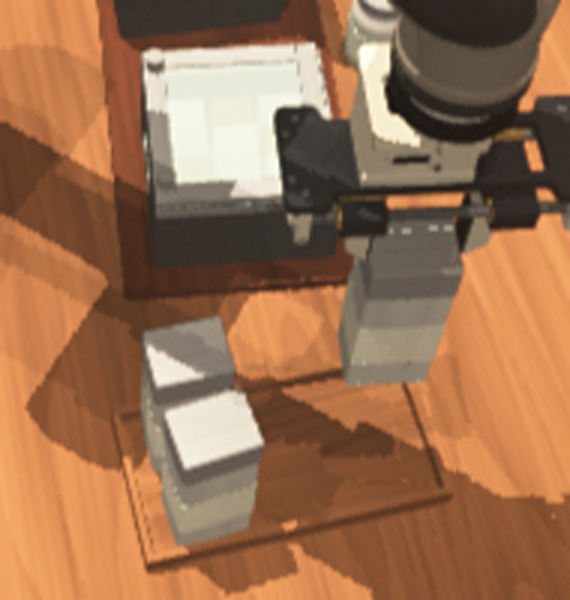

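View pics/sc5.png

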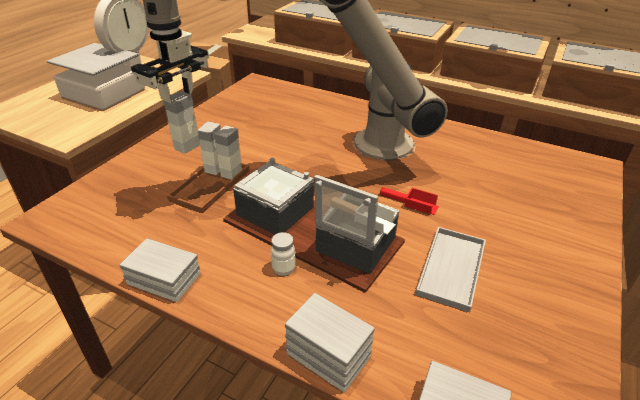

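```bash
python3 -m crank '{"claw":[0,0,0,0,0,0,0,0],"delta_pos":[[0,0,1.2],[0,0,2.5],[0,0,3.8],[0,0,5],[0,0,5.8],[0,0,6.3],[0,0,6.6],[0,0,6.6]],"roll":[0,0,0,0,0,0,0,0]}'
python3 - <<'E'
from h import *
snap('side','s6')
crop('s6',270,180,460,380,3,'e2')
E
```

```text
time: 5.98
tool_pos: [0.5711, -0.3943, 0.124]
tool_rot: [3.141, 0.001, 1.431]
contact_force: [0.6, -0.4, -0.8]
opening: 0.0594
```

View pics/e2.png

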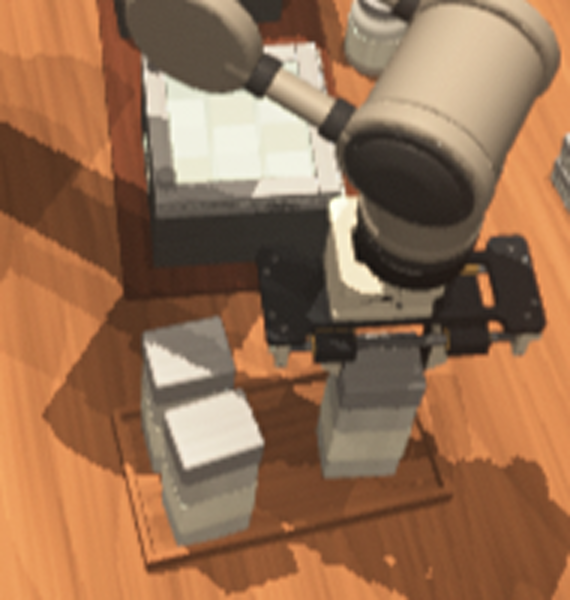

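```bash
python3 -m crank '{"claw":[0,0,1,1,1,1,1,1],"delta_pos":[[0,0,0.05],[0,0,0.05],[0,0,0.05],[0,0,0.05],[0,0,0.05],[0,0,0.05],[0,0,-1],[0,0,-2]],"roll":[0,0,0,0,0,0,0,0]}'
python3 -m crank '{"claw":[1,1,1,1,1,1,1,1],"delta_pos":[[0,0,-1.5],[0,0,-3],[0,0,-4.5],[0,0,-6],[1,0,-6],[2.5,0,-6],[4,0,-6],[5.5,0,-6]],"roll":[0,0,0,0,0,0,0,0]}'
python3 - <<'E'
from h import *
snap('side','s7');snap('scene','sc7')
crop('s7',270,180,460,380,3,'e3')
im=cv2.imread('pics/w1.png')
np.set_printoptions(precision=1,suppress=True)
c=np.array([.5458,.1353]);y=-.042
Rz=np.array([[np.cos(y),-np.sin(y)],[np.sin(y),np.cos(y)]])
def lid(a):
    L=[]
    for s,yy,t in [(.155,-.079,0),(.155,-.079,.01),(.155,.079,0),(.155,.079,.01),(.145,-.062,.026),(.145,.062,.026)]:
        xb=.075-s*np.cos(a)+t*np.sin(a); zb=.095+s*np.sin(a)+t*np.cos(a)
        p=c+Rz@[xb,yy]; L.append([*p,zb+.012])
    return np.array(L)
for a in (1.5,1.57,1.65,1.75,1.85):
    print(a,(proj('w1',lid(a))).reshape(-1).round(1)); print('   sc',proj('sc7',lid(a)).reshape(-1).round(1))
crop('sc7',290,150,420,290,5,'e4')
E
```

```text
time: 6.7
tool_pos: [0.5698, -0.3947, 0.172]
tool_rot: [-3.138, -0.002, 1.429]
contact_force: [0.5, -0.8, 0.3]
opening: 0.0906
time: 7.37
tool_pos: [0.5898, -0.2581, 0.3231]
tool_rot: [3.141, -0.0, 1.428]
contact_force: [0.4, 1.0, -0.4]
opening: 0.0915
1.5 [435.8 168.5 449.7 169.3 472.8 -93.3 490.1 -93.2 470.7 145.6 503.8 -50.5]
   sc [319.7 170.6 317.5 172.4 381.4 191.6 379.6 193.7 320.2 181.3 369.  198.4]
1.57 [450.7 169.2 464.2 169.8 491.3 -92.8 508.  -92.  483.3 145.9 518.3 -48.5]
   sc [317.3 172.7 315.2 174.8 379.4 194.  377.5 196.4 318.  184.  367.  201.4]
1.65 [467.2 169.8 480.1 170.2 511.5 -91.3 527.2 -89.6 496.7 146.2 533.5 -45.7]
   sc [314.6 175.5 312.4 177.9 377.1 197.1 375.1 199.9 315.4 187.5 364.6 205.1]
1.75 [486.5 170.2 498.4 170.3 534.8 -87.9 548.9 -85.3 511.6 146.4 550.1 -41.4]
   sc [311.2 179.5 309.  182.3 374.  201.6 372.  204.7 312.3 192.2 361.6 210.2]
1.85 [504.  170.1 514.5 170.  555.3 -83.1 567.4 -79.6 524.2 146.3 563.6 -36.3]
   sc [307.8 184.1 305.6 187.2 370.9 206.7 368.9 210.1 309.2 197.4 358.7 215.8]
```

View pics/e3.png

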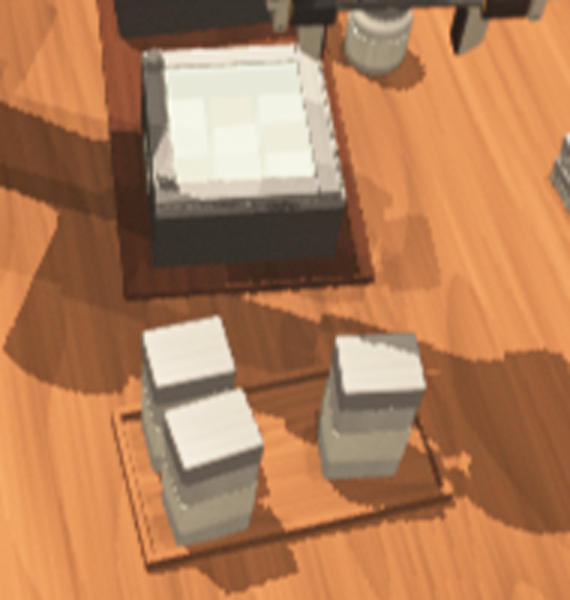

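View pics/e4.png

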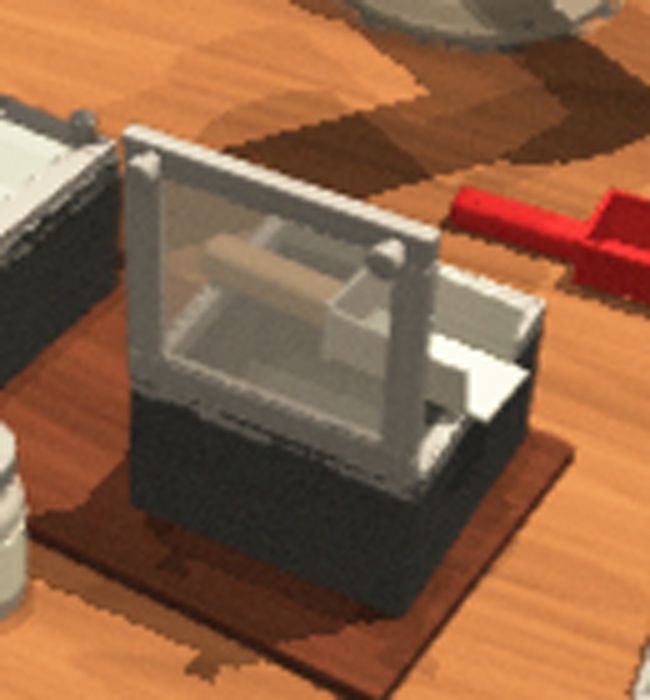

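```bash
python3 -m crank '{"claw":[1,1,1,1,1,1,1,1],"delta_pos":[[1,-1,0],[2.4,-2,0],[3.8,-3,0],[5.2,-4,0],[6.6,-4.7,0],[8,-5.15,0],[9.6,-5.15,0],[11.2,-5.15,0]],"roll":[0,0,0,0,0,0,0,0]}'
python3 -m crank '{"claw":[1,1,1,1,1,1,1,1],"delta_pos":[[1.2,0,0],[2.4,0,0],[3.1,0,0],[3.3,0,1],[3.3,0,2.5],[3.3,0,4],[3.3,0,5],[3.3,0,5]],"roll":[0,0,0,0,0,0,0,0]}'
python3 - <<'E'
from h import *
snap('wrist','w8');snap('side','s8');snap('scene','sc8');crop('sc8',280,100,420,260,4,'f1')
crop('s8',260,60,420,240,4,'f2')
E
```

```text
time: 8.13
tool_pos: [0.5015, 0.0373, 0.3241]
tool_rot: [3.14, 0.0, 1.428]
contact_force: [0.6, -0.9, -0.1]
opening: 0.092
time: 8.8
tool_pos: [0.5106, 0.1172, 0.193]
tool_rot: [-3.132, 0.002, 1.429]
contact_force: [-1.0, -0.7, -0.7]
opening: 0.0917
```

View pics/w8.png

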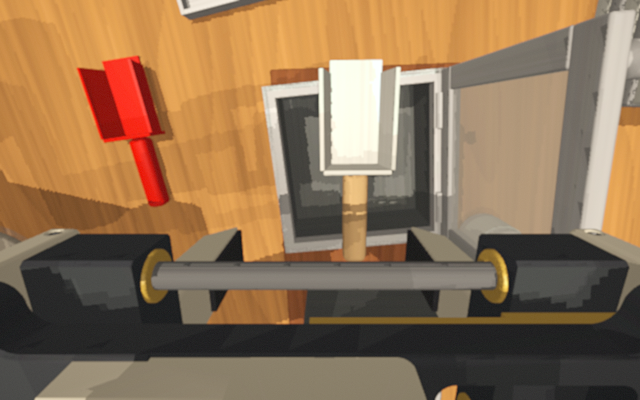

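View pics/f1.png

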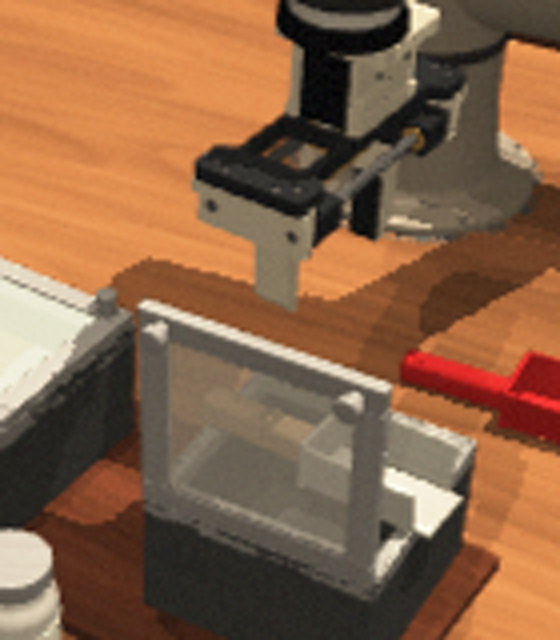

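View pics/f2.png

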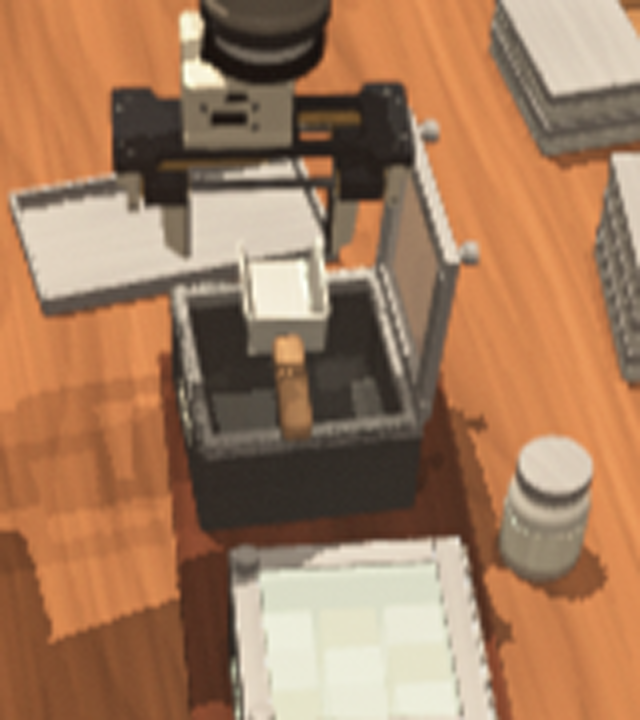

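```bash
python3 - <<'E'
from h import *
np.set_printoptions(precision=4,suppress=True)
P=onz('w8',[(343,250),(366,250),(344,180),(367,180)],.118); print(P)
P=onz('w8',[(264,87),(441,69),(423,234),(287,250)],.107);print(P,P.mean(0))
P=onz('w8',[(275,96),(434,78),(417,228),(294,240)],.107);print(P.mean(0))
print(robot.observe()['tool_pos'])
E
```

```text
[[0.5201 0.0598 0.118 ]
 [0.5422 0.0567 0.118 ]
 [0.5297 0.1287 0.118 ]
 [0.5504 0.1258 0.118 ]]
[[0.4709 0.2185 0.107 ]
 [0.6244 0.2112 0.107 ]
 [0.6008 0.0608 0.107 ]
 [0.4638 0.0622 0.107 ]] [0.54   0.1382 0.107 ]
[0.5413 0.1387 0.107 ]
[0.5148 0.1176 0.1999]
```

```bash
python3 -m crank '{"claw":[1,1,1,1,1,1,1,1],"delta_pos":[[0,0,0.6],[0,0,1.2],[0,0,1.8],[0,0,2.4],[0,0,3],[0,0,3.3],[0,0,3.5],[0,0,3.5]],"roll":[0,0,0,0,0,0,0,0]}'
python3 - <<'E'
from h import *
snap('wrist','w9')
E
```

```text
time: 9.62
tool_pos: [0.5142, 0.1178, 0.1112]
tool_rot: [3.14, -0.0, 1.429]
contact_force: [0.8, 0.2, 0.5]
opening: 0.0918
```

View pics/w9.png

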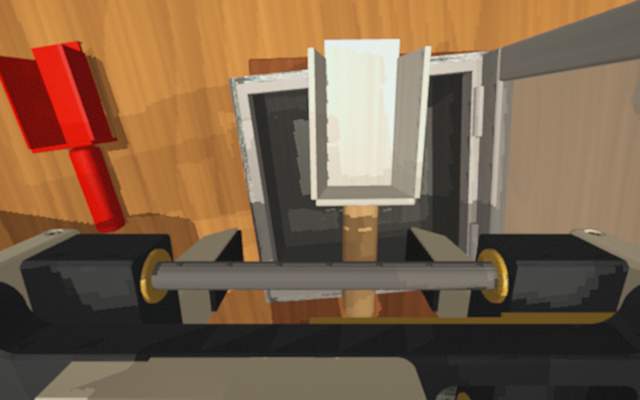

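```bash
python3 -m crank '{"claw":[0.8,0.7,0.6,0.5,0.4,0.3,0.2,0.1],"delta_pos":[[0,0,0],[0,0,0],[0,0,0],[0,0,0],[0,0,0],[0,0,0],[0,0,0],[0,0,0]],"roll":[0,0,0,0,0,0,0,0]}' 30
python3 -m crank '{"claw":[0,0,0,0,0,0,0,0],"delta_pos":[[0,0,0],[0,0,0],[0,0,0],[0,0,0],[0,0,0],[0,0,0],[0,0,-0.3],[0,0,-0.8]],"roll":[0,0,0,0,0,0,0,0]}'
python3 - <<'E'
from h import *
snap('wrist','w10');snap('side','s10');crop('s10',260,60,420,240,4,'f3')
E
```

```text
time: 10.33
tool_pos: [0.5136, 0.1179, 0.1106]
tool_rot: [3.142, -0.0, 1.429]
contact_force: [0.5, 0.3, -0.6]
opening: 0.0436
time: 11.0
tool_pos: [0.5127, 0.1178, 0.1301]
tool_rot: [-3.139, 0.001, 1.429]
contact_force: [0.9, 0.3, 0.4]
opening: 0.0003
```

View pics/w10.png

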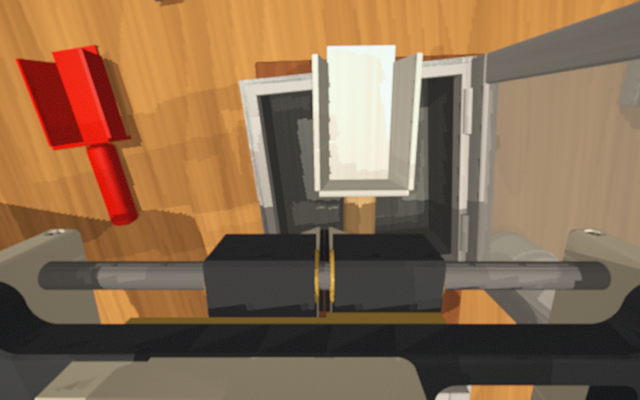

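View pics/f3.png

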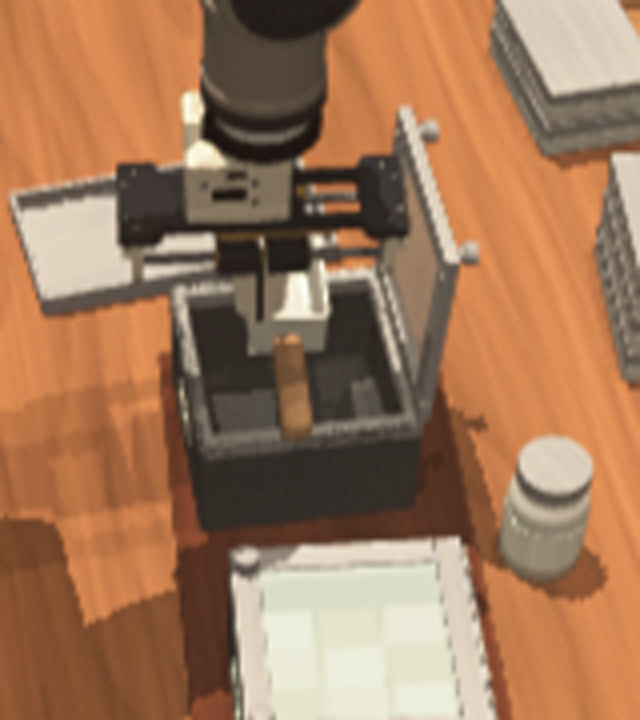

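```bash
python3 - <<'E'
from h import *
np.set_printoptions(precision=4,suppress=True)
crop('w8',250,40,480,270,3.4,'g1'); crop('s8',300,110,380,190,8,'g2'); crop('sc8',310,180,420,260,7,'g3')
for n in ('scene','side'):pass
print(proj('w8',[[.5135,.118,.111]]),proj('s10',[[.5127,.1178,.1301]]))
E
```

```text
[[328.0045 191.6667]] [[323.946  148.3919]]
```

View pics/g1.png

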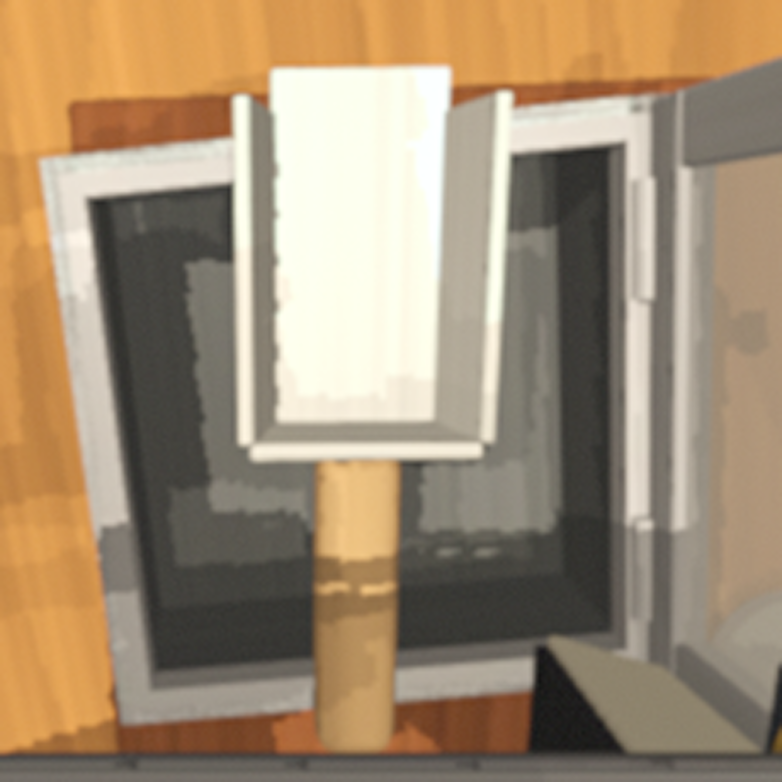

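View pics/g2.png

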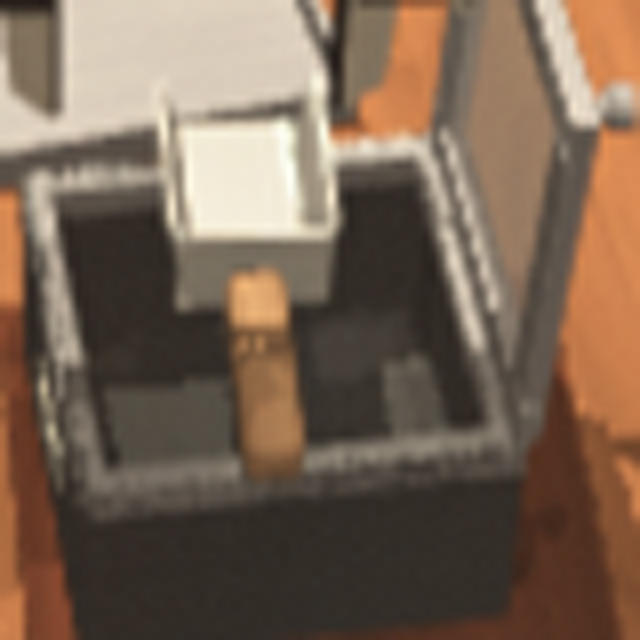

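View pics/g3.png

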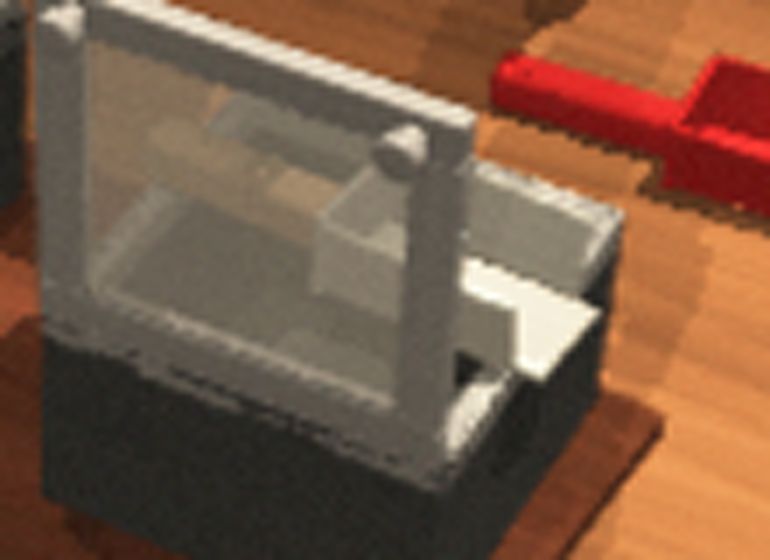

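```bash
python3 - <<'E'
from h import *
snap('side','s11');snap('scene','sc11')
im=cv2.imread('pics/s11.png')
s=robot.observe();p=proj('s11',[s['tool_pos']])[0];print(s['tool_pos'],p)
crop('s11',280,80,380,180,7,'g4')
i=cv2.imread('pics/g4.png');q=((p-[280,80])*7).astype(int);cv2.drawMarker(i,tuple(int(v) for v in q),(0,0,255));cv2.imwrite('pics/g4.png',i)
p=proj('sc11',[s['tool_pos']])[0]
crop('sc11',300,130,400,230,7,'g5')
i=cv2.imread('pics/g5.png');q=((p-[300,130])*7).astype(int);cv2.drawMarker(i,tuple(int(v) for v in q),(0,0,255));cv2.imwrite('pics/g5.png',i)
E
```

```text
[0.51384767 0.11788888 0.13096094] [324.33913572 148.10561059]
```

View pics/g4.png

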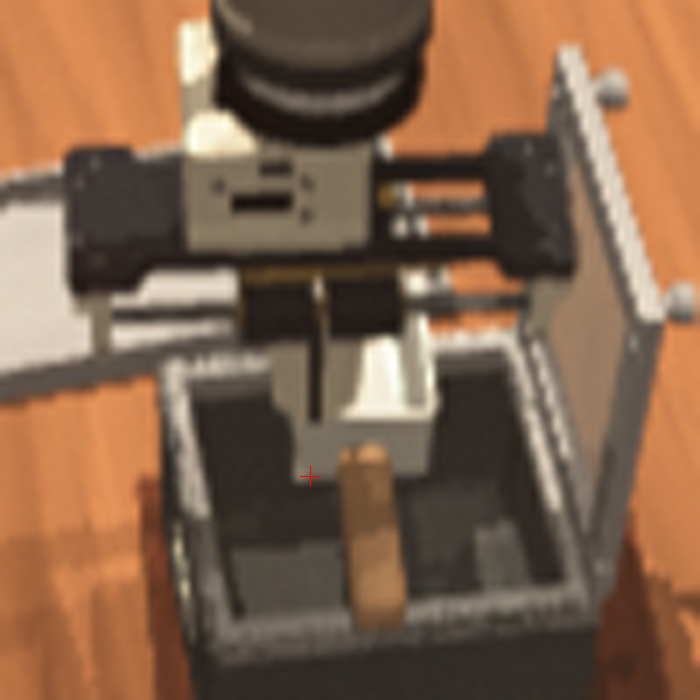

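View pics/g5.png

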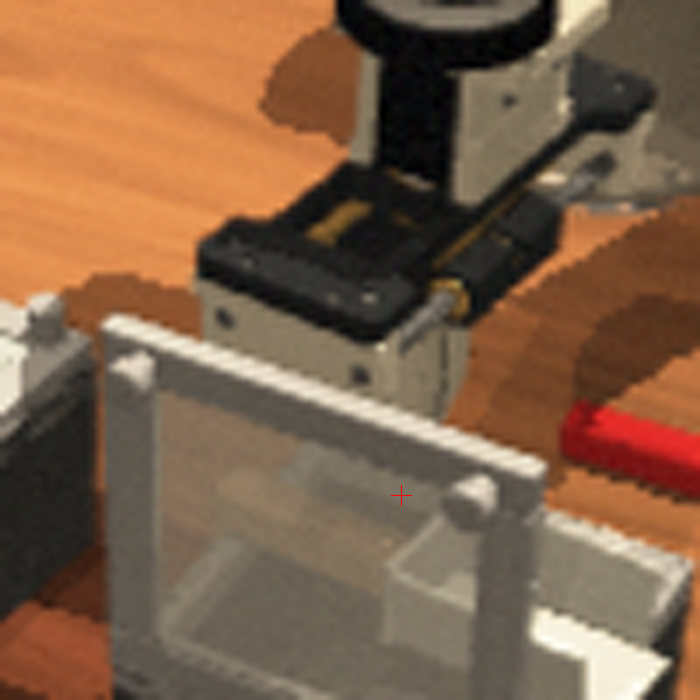

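```bash
python3 - <<'E'
from h import *
np.set_printoptions(precision=4,suppress=True)
import json
for z in (.195,.215,.23): print(proj('s8',[[.5127,.1174,z]]))
d=json.load(open('pics/s8.json'));print(d['tp'])
d=json.load(open('pics/wrist0.json'));print(d['hand_eye'])
d=json.load(open('pics/s7.json'));print(d['tp'],proj('s7',[d['tp']]))
crop('s2',290,90,420,220,6,'g6')
d=json.load(open('pics/s2.json'));print(d['tp'],(proj('s2',[d['tp']])-[290,90])*6)
E
```

```text
[[324.3681 132.1592]]
[[324.4951 126.8896]]
[[324.5923 122.8604]]
[0.5123921403902002, 0.11736858288022925, 0.19629374277379882]
[[-0.0003084413265861704, -0.9633389169422147, -0.2682872266220406, 0.07372064742783986], [0.9999997856976026, -0.0004520606623310568, 0.0004735460944424575, -0.00011919091287637684], [-0.0005774674831041786, -0.26828702306625946, 0.9633388499305671, -0.1964243529145876], [0.0, 0.0, 0.0, 1.0]]
[0.5898417568322383, -0.2580868440649662, 0.32309669962186144] [[396.4493 206.4432]]
[0.5250668153882246, -0.13858280472122875, 0.2881841557688833] [[376.5767 536.4181]]
```

View pics/g6.png

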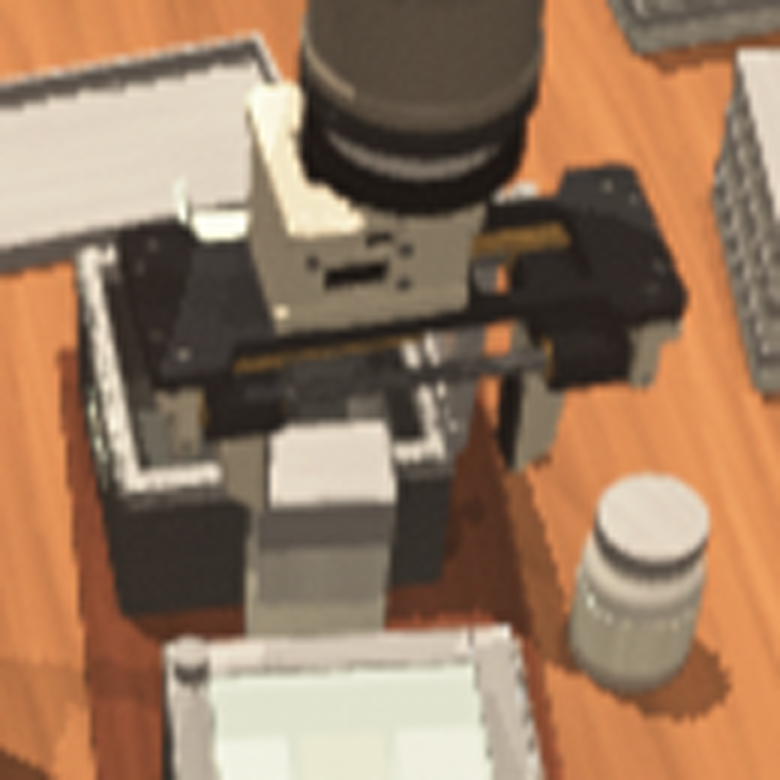

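```bash
python3 -m crank '{"claw":[0,0,0,0,0,0,0,0],"delta_pos":[[0,0,-1],[0,0,-2.2],[0,0,-3.4],[0,0,-3.4],[0,0,-3.4],[0,0,-3.4],[0,0,-3.4],[0,0,-3.4]],"roll":[0,0,0,0,0,0,0,0]}'
python3 - <<'E'
from h import *
for n,f in (('side','s12'),('scene','sc12')):
    snap(n,f); s=robot.observe(); p=proj(f,[s['tool_pos']])[0]; print(s['tool_pos'],p)
    x0,y0=(int(v) for v in p-55); crop(f,x0,y0,x0+100,y0+100,7,f+'c')
    i=cv2.imread(f'pics/{f}c.png');q=((p-[x0,y0])*7).astype(int);cv2.drawMarker(i,tuple(int(v) for v in q),(0,0,255));cv2.imwrite(f'pics/{f}c.png',i); print(x0,y0)
E
```

```text
time: 11.87
tool_pos: [0.5129, 0.1178, 0.2142]
tool_rot: [-3.139, 0.001, 1.429]
contact_force: [0.5, 0.1, 0.4]
opening: 0.0004
[0.51302871 0.1177861  0.2143816 ] [324.58056559 126.94104699]
269 71
[0.51315957 0.11780785 0.2145957 ] [359.45824882 174.45186802]
304 119
```

View pics/s12c.png

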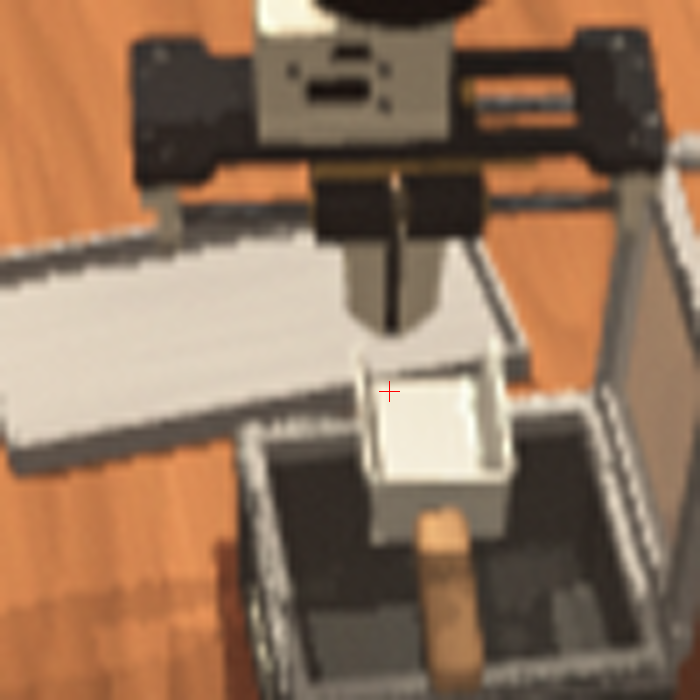

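View pics/sc12c.png

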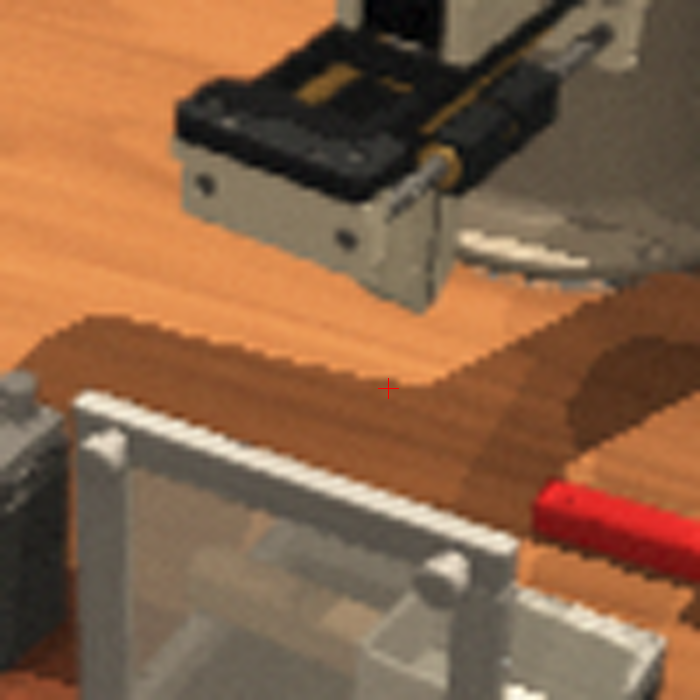

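```bash
python3 - <<'E'
from h import *
np.set_printoptions(precision=4,suppress=True)
a=np.array([392,335])/7+[269,71]; b=np.array([423,308])/7+[304,119]
X=tri(['s12','sc12'],[a,b]);print(X,proj('s12',[X])-a,proj('sc12',[X])-b)
# known check: bin lid front corner -y/top, knob triangulate; bin rim front-left corner
E
```

```text
[0.511  0.1224 0.2452] [[-1.2982 -1.3285]] [[-2.0951  1.3552]]
```

```bash
python3 -m crank '{"claw":[1,1,1,1,1,1,1,1],"delta_pos":[[0,0,0],[0,0,0],[0,0,0],[0,0,0.5],[0,0,1.5],[0,0,2.5],[0,0,3.5],[0,0,4]],"roll":[0,0,0,0,0,0,0,0]}'
python3 -m crank '{"claw":[1,1,1,1,1,1,1,1],"delta_pos":[[0,0,0.3],[0,0,0.6],[0,0,0.9],[0,0,1.1],[0,0,1.2],[0,0,1.2],[0,0,1.2],[0,0,1.2]],"roll":[0,0,0,0,0,0,0,0]}'
python3 - <<'E'
from h import *
for n,f in (('side','s13'),('scene','sc13')):
    snap(n,f)
crop('s13',270,80,380,190,6,'g7');crop('sc13',300,130,400,230,6,'g8')
E
```

```text
time: 12.63
tool_pos: [0.512, 0.1177, 0.1129]
tool_rot: [-3.138, 0.001, 1.429]
contact_force: [-0.3, 0.1, -0.1]
opening: 0.0489
time: 13.3
tool_pos: [0.5141, 0.1179, 0.0862]
tool_rot: [3.14, -0.0, 1.429]
contact_force: [1.3, -0.6, 0.2]
opening: 0.0918
```

View pics/g7.png

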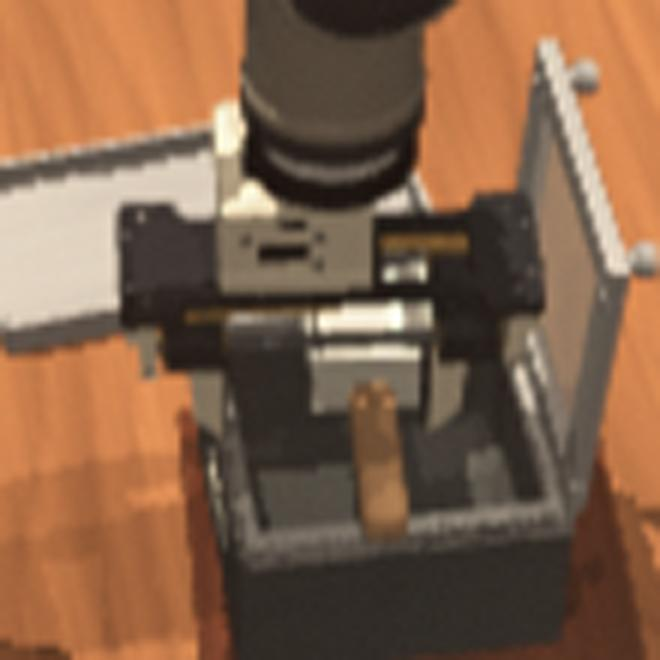

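View pics/g8.png

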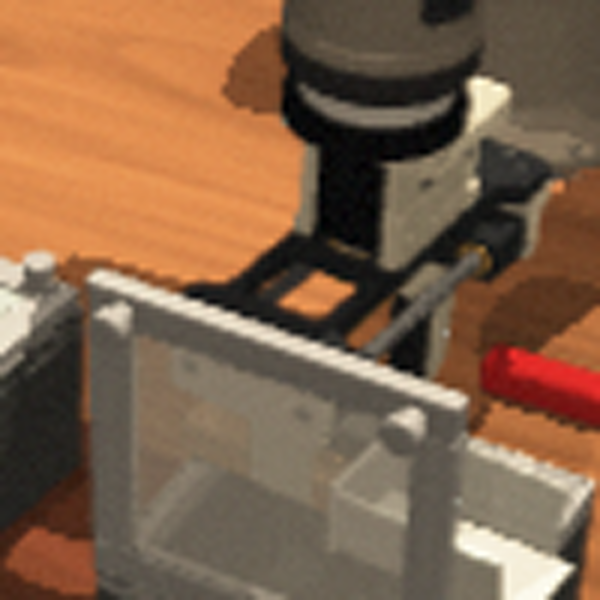

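```bash
python3 -m crank '{"claw":[0.85,0.75,0.65,0.55,0.45,0.4,0.35,0.3],"delta_pos":[[0,0,0],[0,0,0],[0,0,0],[0,0,0],[0,0,0],[0,0,0],[0,0,0],[0,0,0]],"roll":[0,0,0,0,0,0,0,0]}' 20
python3 -m crank '{"claw":[0.2,0.1,0,0,0,0,0,0],"delta_pos":[[0,0,0],[0,0,0],[0,0,0],[0,0,0],[0,0,0],[0,0,0],[0,0,0],[0,0,0]],"roll":[0,0,0,0,0,0,0,0]}' 
python3 - <<'E'
from h import *
for n,f in (('side','s14'),('wrist','w14')):
    snap(n,f)
crop('s14',270,80,380,190,6,'g7')
E
```

```text
time: 14.07
tool_pos: [0.5138, 0.1178, 0.0857]
tool_rot: [3.141, -0.0, 1.429]
contact_force: [0.7, -0.5, 0.4]
opening: 0.0427
time: 14.73
tool_pos: [0.5135, 0.1179, 0.0857]
tool_rot: [-3.142, -0.0, 1.429]
contact_force: [0.0, -0.4, 2.2]
opening: 0.0224
```

View pics/g7.png

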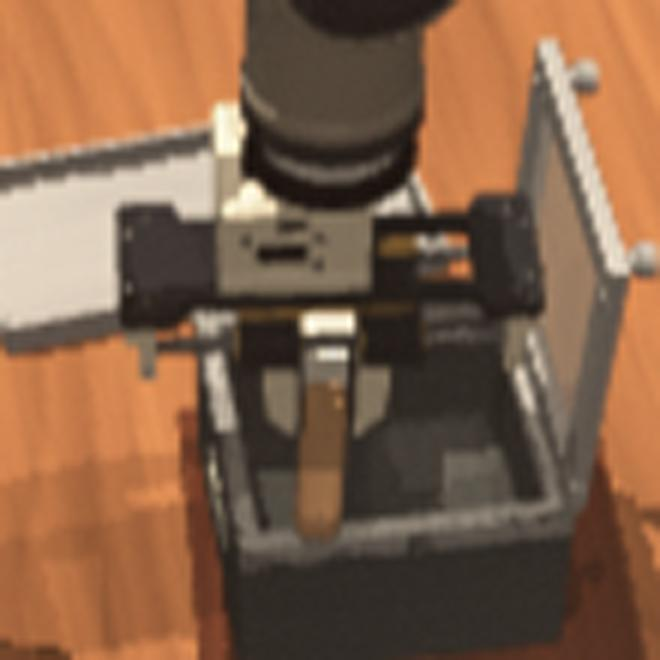

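View pics/w14.png

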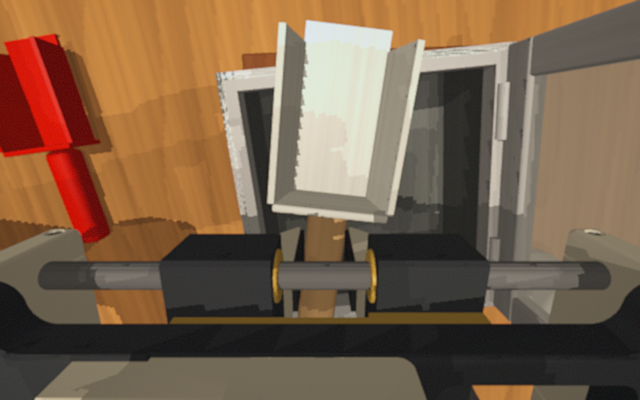

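```bash
python3 -m crank '{"claw":[0,0,0,0,0,0,0,0],"delta_pos":[[0,0,-0.1],[0,0,-0.3],[0,0,-0.7],[0,0,-1.3],[0,0,-2.2],[0,0,-3.2],[0,0,-4.2],[0,0,-5]],"roll":[0,0,0,0,0,0,0,0]}' 50
python3 - <<'E'
from h import *
for n,f in (('side','s15'),('wrist','w15')):
    snap(n,f)
crop('s15',270,60,390,180,6,'g7')
print(robot.observe()['qpos'])
E
```

```text
time: 15.5
tool_pos: [0.514, 0.1179, 0.2135]
tool_rot: [3.139, -0.001, 1.429]
contact_force: [0.8, 0.5, -1.4]
opening: 0.0213
[ 8.01476586e-02  3.24310276e-01  1.47444500e+00 -1.16249411e-07
  1.33475537e+00  2.21422926e-01]
```

View pics/g7.png

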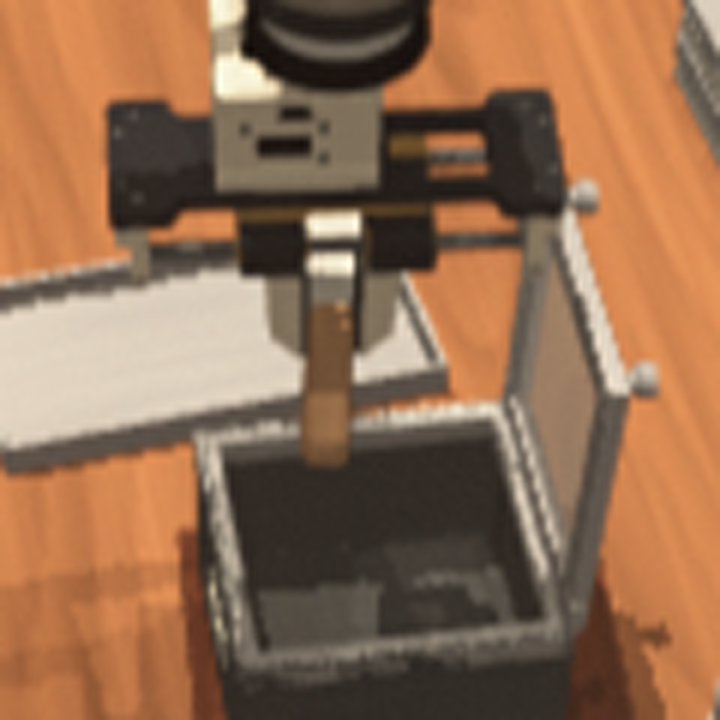

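View pics/w15.png

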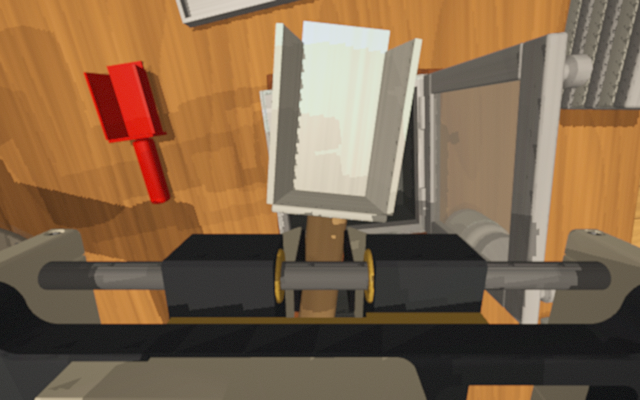

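```bash
python3 -m crank '{"claw":[0,0,0,0,0,0,0,0],"delta_pos":[[1.2,-0.4,0],[2.5,-0.8,0],[3.9,-1.2,0],[5.3,-1.6,0],[6.7,-2,0],[8.1,-2.4,0],[9.4,-2.7,0],[10.47,-2.8,0]],"roll":[0,0,0,0,1,2,3.1,4.1]}'
python3 -m crank '{"claw":[0,0,0,0,0,0,0,0],"delta_pos":[[0,0,0],[0,0,0],[0,0,0],[0,0,0],[0,0,0],[0,0,0],[0,0,0],[0,0,0]],"roll":[1,2,3,4,5,6,7,8]}'
python3 - <<'E'
from h import *
for n,f in (('side','s16'),('wrist','w16'),('scene','sc16')):
    snap(n,f)
E
```

```text
time: 16.27
tool_pos: [0.4794, 0.3892, 0.2096]
tool_rot: [-3.14, 0.001, 0.996]
contact_force: [0.9, 0.0, -0.9]
opening: 0.0211
time: 16.93
tool_pos: [0.4807, 0.3865, 0.2094]
tool_rot: [3.141, 0.002, 0.157]
contact_force: [1.0, 0.3, -1.9]
opening: 0.0212
```

View pics/sc16.png

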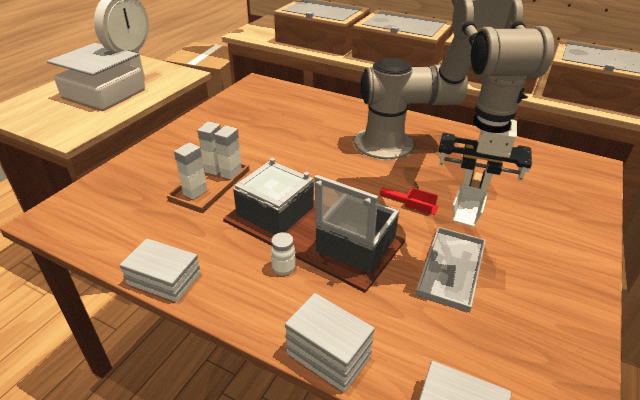

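View pics/w16.png

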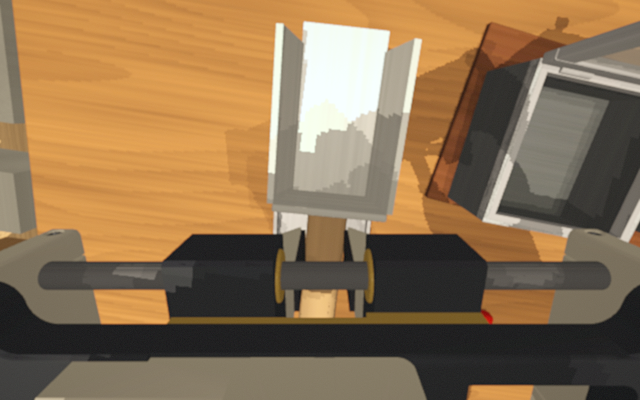

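```bash
python3 - <<'E'
from h import *
crop('s16',240,70,400,170,4.5,'g9')
E
```

```text
(no output)
```

View pics/g9.png

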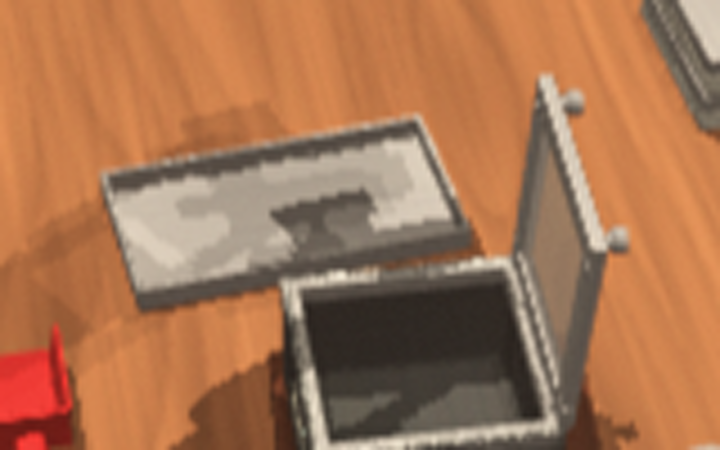

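```bash
python3 - <<'E'
from h import *
np.set_printoptions(precision=4,suppress=True)
P=onz('s16',np.array([240,70])+np.array([(102,178),(418,118),(472,232),(140,298)])/4.5,.02);print(P,P.mean(0))
# bin rim outer from side
P=onz('s16',np.array([240,70])+np.array([(283,283),(518,260),(565,432),(318,445)])/4.5,.107);print(P,P.mean(0))
E
```

```text
[[0.3702 0.4344 0.02  ]
 [0.6161 0.4569 0.02  ]
 [0.6282 0.3266 0.02  ]
 [0.3804 0.3045 0.02  ]] [0.4987 0.3806 0.02  ]
[[0.4687 0.2135 0.107 ]
 [0.6273 0.2056 0.107 ]
 [0.6194 0.05   0.107 ]
 [0.4647 0.0685 0.107 ]] [0.545  0.1344 0.107 ]
```

```bash
python3 -m crank '{"claw":[0,0,0,0,0,0,0,0],"delta_pos":[[0,0,1],[0,0,2.3],[0,0,3.6],[0,0,4.9],[0,0,6],[0,0,7],[0,0,7.7],[0,0,8]],"roll":[0,0,0,0,0,0,0,0]}'
python3 -m crank '{"claw":[0,0,0,0,0,0,0,0],"delta_pos":[[0,0,0.2],[0,0,0.4],[0,0,0.6],[0,0,0.8],[0,0,0.9],[0,0,0.96],[0,0,0.96],[0,0,0.96]],"roll":[0,0,0,0,0,0,0,0]}'
python3 - <<'E'
from h import *
for n,f in (('side','s17'),('scene','sc17')): snap(n,f)
crop('sc17',400,140,540,320,4,'g10')
E
```

```text
time: 17.75
tool_pos: [0.4792, 0.3856, 0.0071]
tool_rot: [3.139, 0.005, 0.165]
contact_force: [-0.2, 0.0, -1.4]
opening: 0.0216
time: 18.42
tool_pos: [0.4814, 0.387, -0.0131]
tool_rot: [-3.141, -0.001, 0.162]
contact_force: [-0.3, 0.0, -0.7]
opening: 0.0212
```

View pics/g10.png

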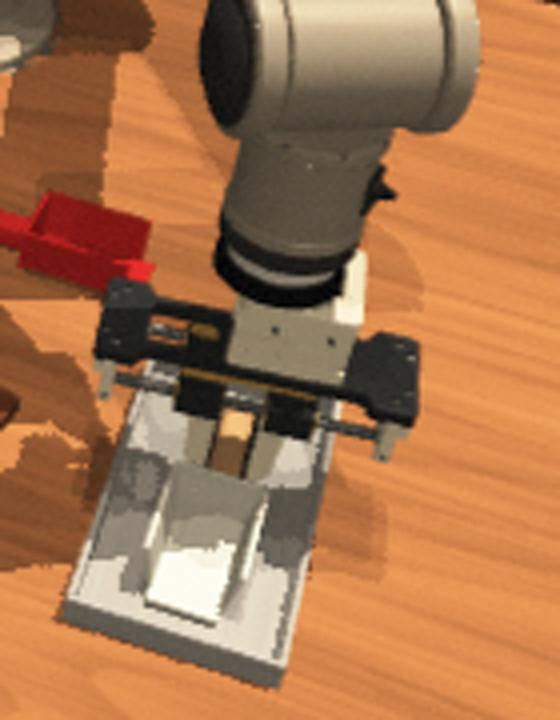

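Scoop is centred in the tray, trough up. Lower the last 3 mm, open partly, lift.

```bash
python3 -m crank '{"claw":[0,0,0,0,0.5,0.5,0.5,0.5],"delta_pos":[[0,0,0.06],[0,0,0.12],[0,0,0.15],[0,0,0.15],[0,0,0.15],[0,0,0.15],[0,0,0.15],[0,0,0.15]],"roll":[0,0,0,0,0,0,0,0]}'
python3 -m crank '{"claw":[0.5,0.5,0.5,0.5,0.5,0.5,0.5,0.5],"delta_pos":[[0,0,-0.5],[0,0,-1.5],[0,0,-2.8],[0,0,-4.2],[0,0,-5.7],[0,0,-7.2],[0,0,-8.7],[0,0,-10]],"roll":[0,0,0,0,0,0,0,0]}'
python3 - <<'E'
from h import *
for n,f in (('side','s18'),('scene','sc18'),('wrist','w18')): snap(n,f)
crop('sc18',400,200,500,320,6,'g10')
crop('s18',240,60,400,180,4.5,'g11')
print(robot.observe()['qpos'])
E
```

```text
time: 19.18
tool_pos: [0.4813, 0.3869, -0.017]
tool_rot: [-3.142, -0.0, 0.162]
contact_force: [-0.6, 0.3, -0.2]
opening: 0.0428
time: 19.85
tool_pos: [0.4812, 0.3869, 0.2371]
tool_rot: [-3.14, -0.003, 0.162]
contact_force: [0.8, 1.0, 0.2]
opening: 0.0458
[ 5.53183070e-01  4.86157878e-01  1.16385108e+00 -4.61801916e-05
  1.48367583e+00  1.96164199e+00]
```

View pics/g10.png

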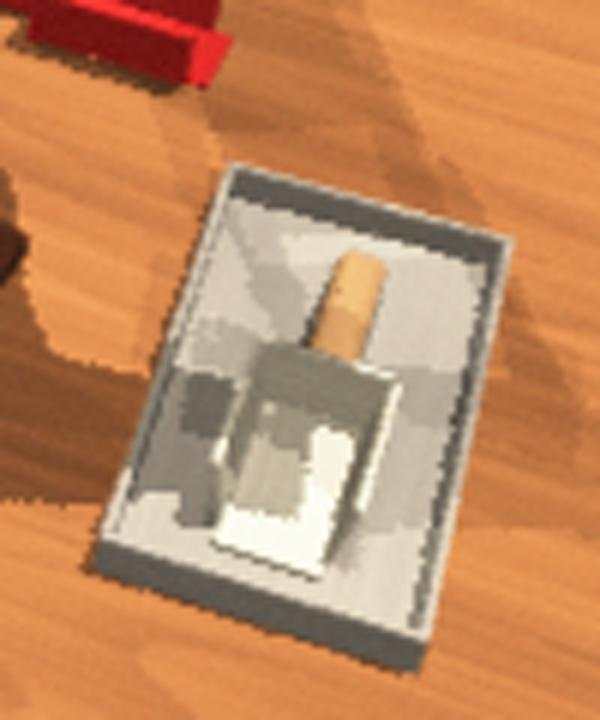

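View pics/g11.png

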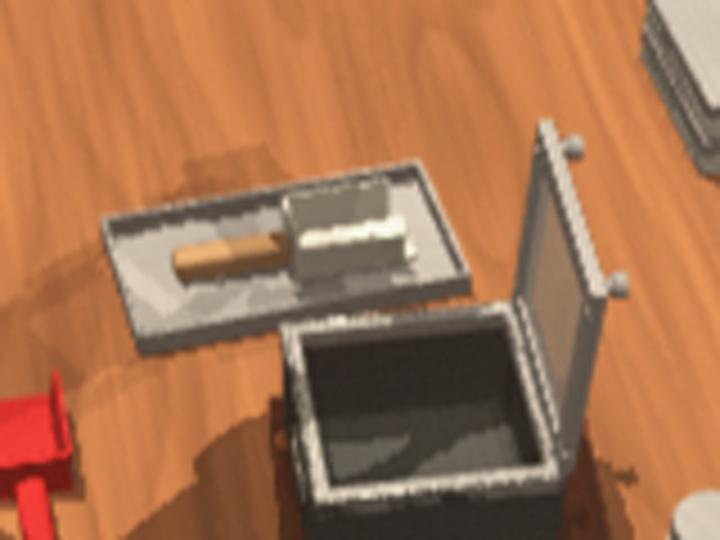

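```bash
python3 - <<'E'
from h import *
crop('sc18',400,20,560,180,4.5,'g12')
crop('s18',230,0,350,80,6,'g13')
p=np.array([.4812,.3869,.2371])
R=Ro.from_euler('xyz',[3.14159,0,.162]).as_matrix()
c=p+R@[.0737,0,-.1964]
for f,o,s in(('sc18',(400,20),4.5),('s18',(230,0),6)): print((proj(f,[c])-o)*s)
E
```

```text
[[411.31069247 507.16223562]]
[[538.59894682 -22.17612915]]
```

View pics/g12.png

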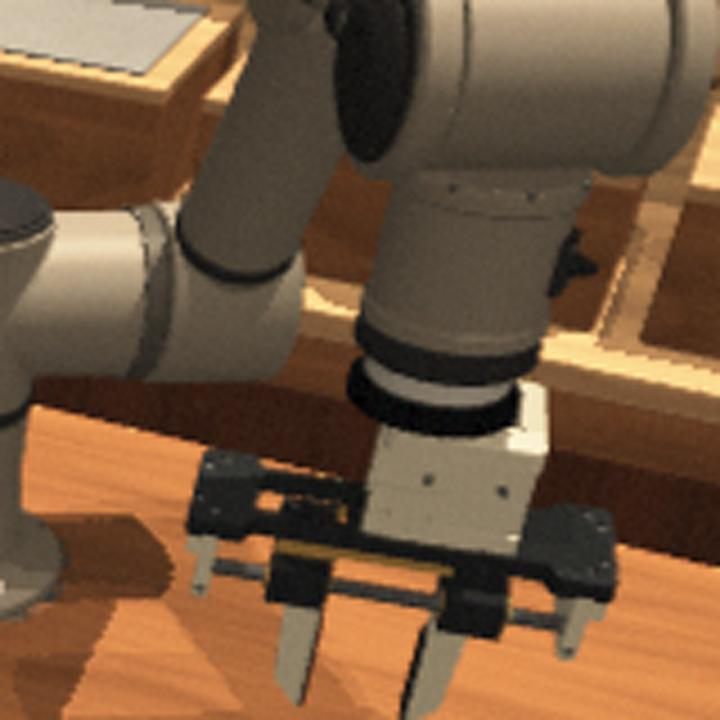

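View pics/w18.png

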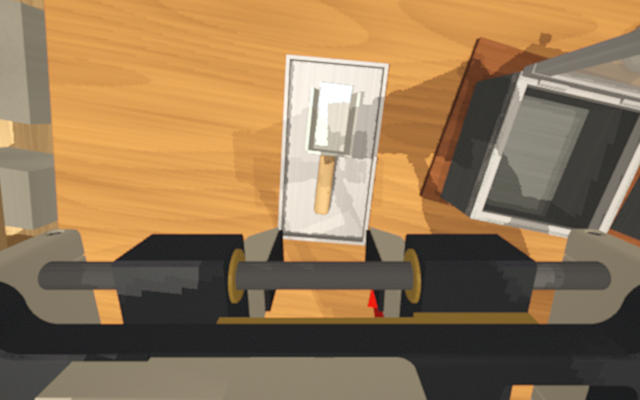

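```bash
python3 - <<'E'
from h import *
crop('w18',440,30,640,240,3.4,'g14')
E
```

```text
(no output)
```

View pics/g14.png

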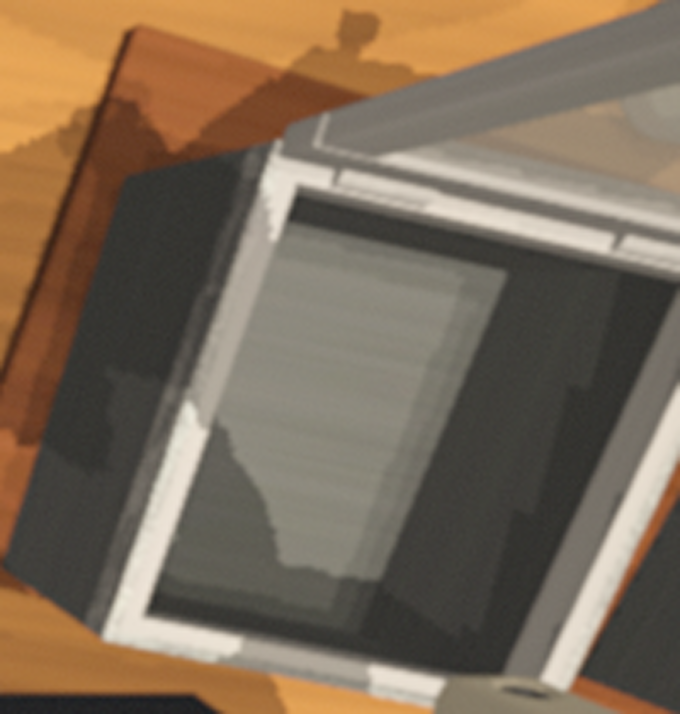

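```bash
python3 - <<'E'
from h import *
np.set_printoptions(precision=4,suppress=True)
o=np.array([440,30])
def yaw(a,b): d=b-a; return np.arctan2(d[1],d[0]),np.hypot(*d[:2])
P=onz('w18',o+np.array([(105,638),(274,150),(150,612),(291,195),(680,285)])/3.4,.107);print(P,yaw(P[0],P[1]),yaw(P[2],P[3]),yaw(P[3],P[4]))
P=onz('w18',o+np.array([(5,565),(125,180)])/3.4,.012);print(P,yaw(P[0],P[1]))
P=onz('w18',o+np.array([(135,30),(0,400)])/3.4,.012);print('board',P,yaw(P[1],P[0]))
c=np.array([.5458,.1353])
for yw in(-.04,-.06,-.08):
    R=np.array([[np.cos(yw),-np.sin(yw)],[np.sin(yw),np.cos(yw)]])
    print(yw,[(c+R@np.array(v)) for v in((-.08,.08),(.08,.08),(-.08,-.08),(.08,-.08))])
E
```

```text
[[0.4688 0.2181 0.107 ]
 [0.6251 0.2118 0.107 ]
 [0.4801 0.2059 0.107 ]
 [0.6138 0.2027 0.107 ]
 [0.6079 0.0765 0.107 ]] (np.float64(-0.04001200088171172), np.float64(0.15649607003249308)) (np.float64(-0.02394740835098736), np.float64(0.13377806623839045)) (np.float64(-1.6173623080973438), np.float64(0.12626323567291167))
[[0.4695 0.2169 0.012 ]
 [0.6264 0.211  0.012 ]] (np.float64(-0.03766362509729517), np.float64(0.15700529902709023))
board [[0.6779 0.2225 0.012 ]
 [0.5366 0.2369 0.012 ]] (np.float64(-0.101531100472557), np.float64(0.14203068456637125))
-0.04 [array([0.4691, 0.2184]), array([0.6289, 0.212 ]), array([0.4627, 0.0586]), array([0.6225, 0.0522])]
-0.06 [array([0.4707, 0.22  ]), array([0.6305, 0.2104]), array([0.4611, 0.0602]), array([0.6209, 0.0506])]
-0.08 [array([0.4724, 0.2214]), array([0.6319, 0.2087]), array([0.4597, 0.0619]), array([0.6192, 0.0492])]
```

```bash
python3 -m crank '{"claw":[0.4,0.4,0.4,0.4,0.4,0.4,0.4,0.4],"delta_pos":[[0.2,1.2,0],[0.5,2.5,0],[0.8,3.9,0],[1.1,5.3,0],[1.4,6.6,0],[1.5,7.2,0],[1.5,7.42,0],[1.5,7.42,0]],"roll":[0.4,0.8,1.2,1.6,1.93,1.93,1.93,1.93]}'
python3 -m crank '{"claw":[0.4,0.4,0.4,0.4,0.4,0.4,0.4,0.4],"delta_pos":[[0,0,1],[0,0,2],[0,0,3],[0,0,4],[0,0,4],[0,0,4],[0,0,4],[0,0,4]],"roll":[0,0,0,0,0,0,0,0]}'
python3 - <<'E'
from h import *
for n,f in (('side','s19'),('scene','sc19'),('wrist','w19')): snap(n,f)
crop('sc19',320,110,440,270,4.5,'g10')
crop('s19',260,60,400,180,5,'g11')
E
```

```text
time: 20.67
tool_pos: [0.5479, 0.2086, 0.2322]
tool_rot: [3.141, 0.002, -0.042]
contact_force: [0.5, 0.5, -0.1]
opening: 0.0366
time: 21.33
tool_pos: [0.5491, 0.2107, 0.1348]
tool_rot: [-3.141, -0.003, -0.039]
contact_force: [0.6, -0.2, 0.3]
opening: 0.0368
```

View pics/g10.png

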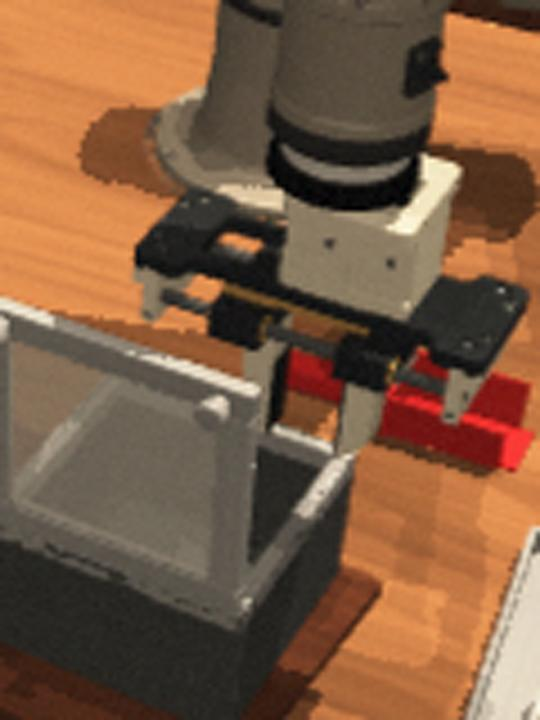

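View pics/g11.png

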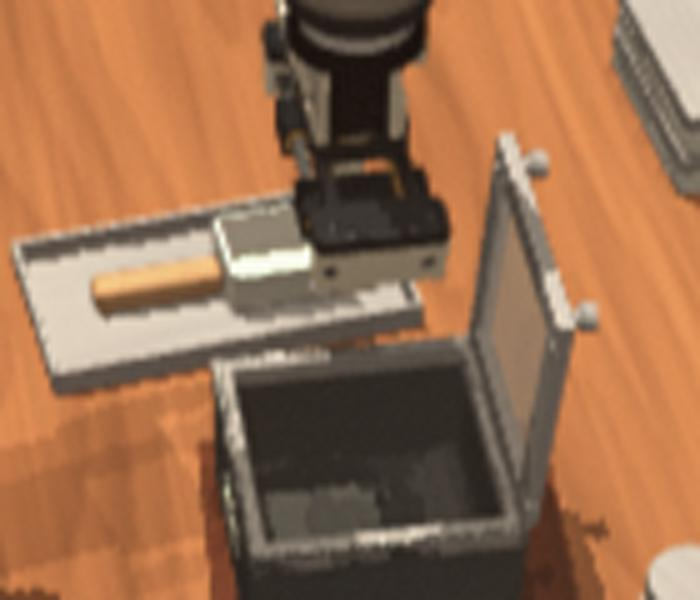

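View pics/w19.png

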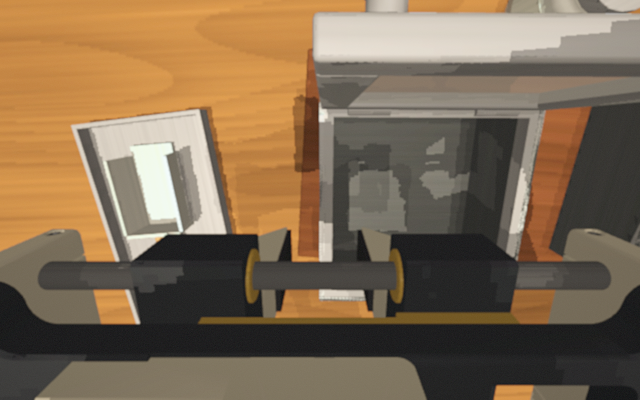

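```bash
python3 -m crank '{"claw":[0.4,0.4,0.4,0.4,0.4,0.4,0.4,0.4],"delta_pos":[[0,0,0.4],[0,0,0.8],[0,0,1.2],[0,0,1.7],[0,0,2.2],[0,0,2.7],[0,0,3.15],[0,0,3.15]],"roll":[0,0,0,0,0,0,0,0]}'
python3 -m crank '{"claw":[0.3,0.2,0.1,0,0,0,0,0],"delta_pos":[[0,0,0],[0,0,0],[0,0,0],[0,0,0],[0,0,0],[0,0,0],[0,0,0],[0,0,0]],"roll":[0,0,0,0,0,0,0,0]}' 40
python3 - <<'E'
from h import *
for n,f in (('side','s20'),('scene','sc20'),('wrist','w20')): snap(n,f)
crop('sc20',320,110,440,270,4.5,'g10')
print(robot.observe()['contact_force'],robot.observe()['opening'])
E
```

```text
time: 22.15
tool_pos: [0.5461, 0.2093, 0.0508]
tool_rot: [3.14, 0.005, -0.04]
contact_force: [0.3, 0.1, 0.3]
opening: 0.0363
time: 22.82
tool_pos: [0.5486, 0.2097, 0.0548]
tool_rot: [3.142, -0.001, -0.04]
contact_force: [-0.4, -1.8, 5.7]
opening: 0.0099
[-0.29606746 -2.30420454  5.26503583] 0.009587465945959939
```

View pics/g10.png

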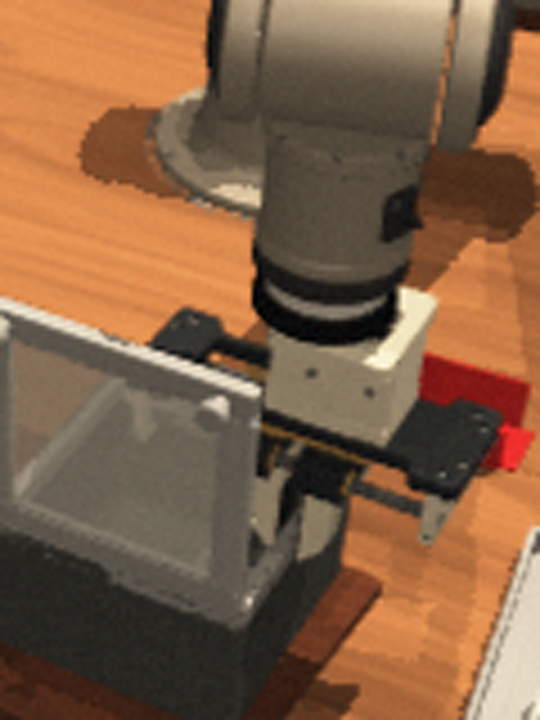

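View pics/w20.png

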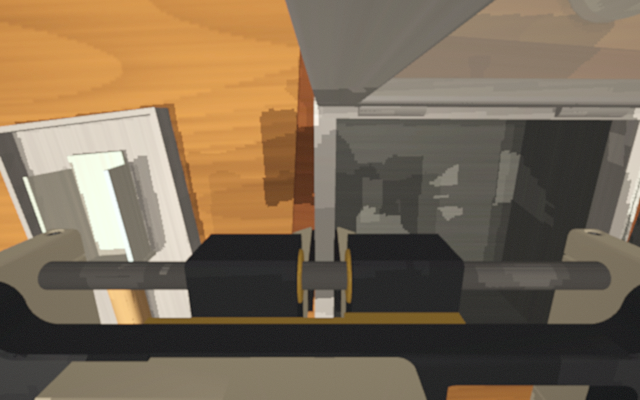

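```bash
python3 -m crank '{"claw":[0,0,0,0,0,0,0,0],"delta_pos":[[0.1,0.3,0],[0.2,0.8,0],[0.3,1.3,0],[0.4,1.9,0],[0.5,2.5,0],[0.6,3.1,0],[0.7,3.5,0],[0.7,3.7,0]],"roll":[0,0.1,0.2,0.35,0.5,0.65,0.75,0.75]}' 60
python3 -m crank '{"claw":[0,0,0,0,0,0,0,0],"delta_pos":[[0,0,0],[0,0,0],[0,0,0],[0,0,0],[0,0,0],[0,0,0],[0,0,0],[0,0,0]],"roll":[0,0,0,0,0,0,0,0]}'
python3 - <<'E'
from h import *
for n,f in (('side','s21'),('scene','sc21'),('wrist','w21')): snap(n,f)
crop('s21',290,110,410,270,4.5,'g11')
E
```

```text
time: 23.63
tool_pos: [0.563, 0.1172, 0.0548]
tool_rot: [-3.139, -0.002, -0.12]
contact_force: [-0.4, 6.7, 4.7]
opening: 0.0091
time: 24.3
tool_pos: [0.5629, 0.1165, 0.0548]
tool_rot: [3.141, -0.002, -0.118]
contact_force: [0.6, -1.5, 5.5]
opening: 0.0094
```

View pics/g11.png

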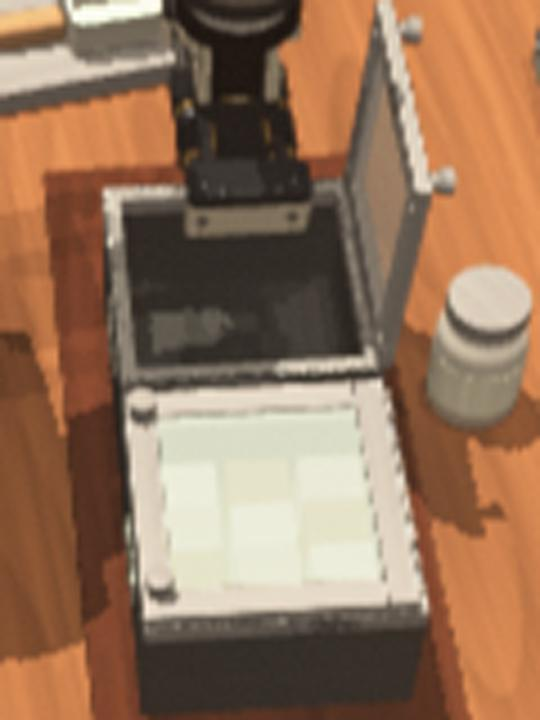

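View pics/w21.png

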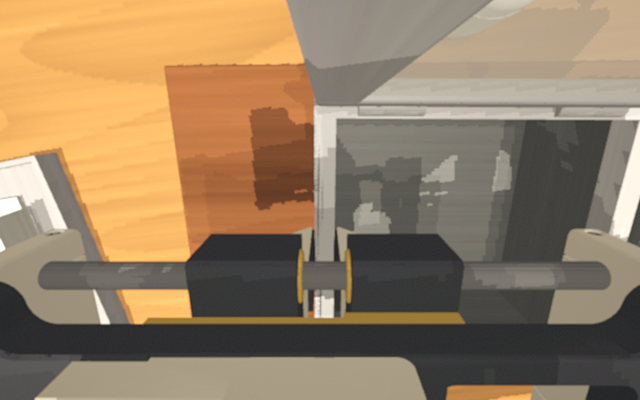

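View pics/sc21.png

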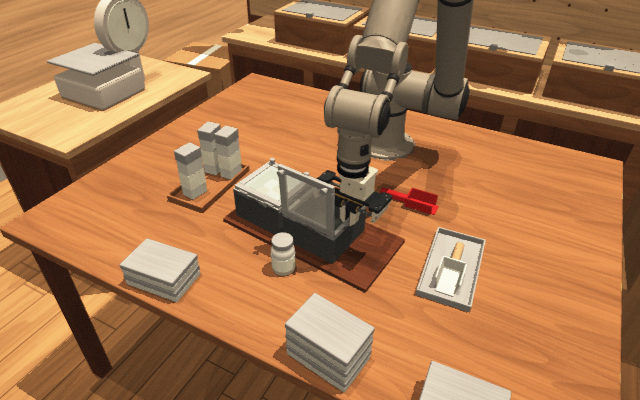

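```bash
python3 - <<'E'
from h import *
np.set_printoptions(precision=4,suppress=True)
crop('s21',305,140,395,255,6.5,'g11')
crop('sc21',225,155,375,265,5.3,'g12')
E
```

```text
(no output)
```

View pics/g11.png

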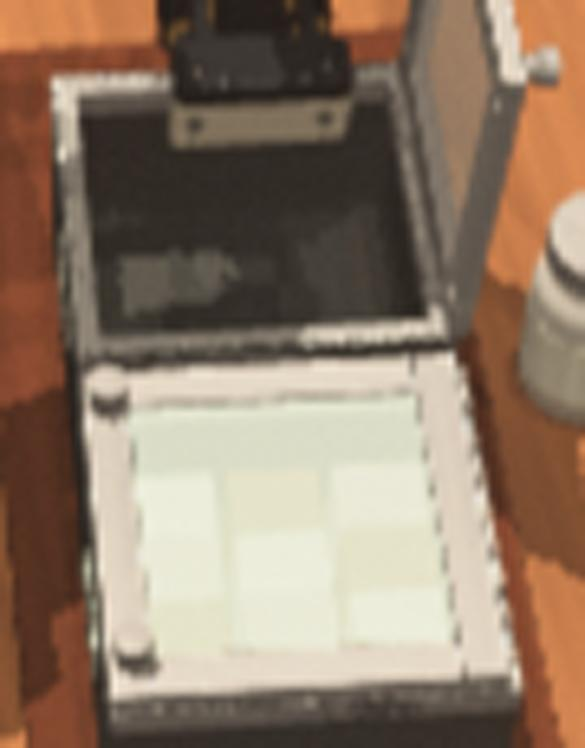

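View pics/g12.png

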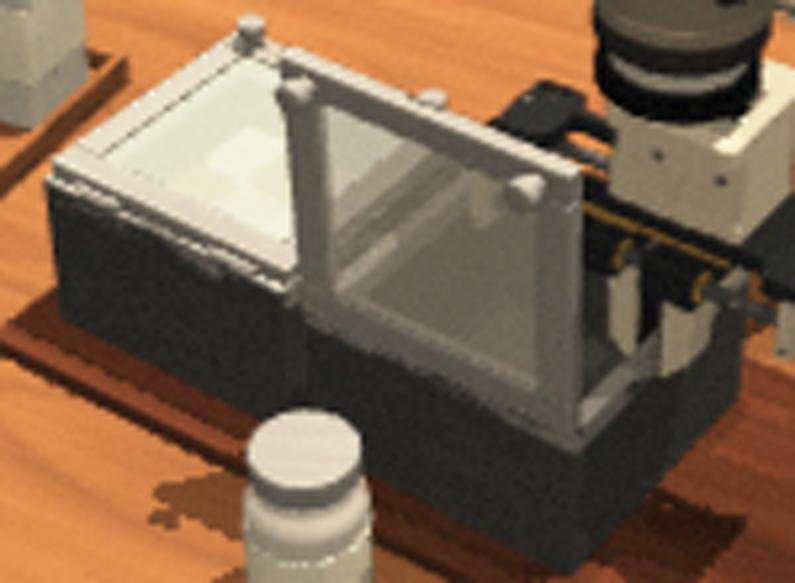

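```bash
python3 - <<'E'
from h import *
np.set_printoptions(precision=4,suppress=True)
o=np.array([225,155])
print('scene z.012',onz('sc21',o+np.array([(62,315),(285,408),(305,420),(570,572)])/5.3,.012))
print('scene bin +y corner z.012 front, back top',onz('sc21',o+np.array([(738,395)])/5.3,.012))
o=np.array([305,140])
print('side bin rim fl, bl?, br, fr',onz('s21',o+np.array([(53,85),(408,68),(445,335),(82,355)])/6.5,.107))
print('side neigh lid fl,bl,br,fr',onz('s21',o+np.array([(85,372),(458,352),(518,680),(113,692)])/6.5,.117))
# predicted from model
def rect(c,yw,z,xs=(-.08,.08),ys=(.08,-.08)):
    R=np.array([[np.cos(yw),-np.sin(yw)],[np.sin(yw),np.cos(yw)]]);return np.array([[*(np.array(c)+R@[x,y]),z] for x,y in((xs[0],ys[0]),(xs[1],ys[0]),(xs[1],ys[1]),(xs[0],ys[1]))])
print('model neigh',rect((.5339,-.1289),-.119,.117,(-.08,.075),(.079,-.079)),((proj('s21',rect((.5339,-.1289),-.119,.117,(-.08,.075),(.079,-.079)))-o)*6.5))
b=np.array([.5629,.1165]);c=b-.075*np.array([np.sin(.119),np.cos(.119)]);print(c)
print('model bin',((proj('s21',rect(c,-.119,.107))-o)*6.5))
E
```

```text
scene z.012 [[ 0.5982 -0.2181  0.012 ]
 [ 0.6044 -0.0716  0.012 ]
 [ 0.6074 -0.0576  0.012 ]
 [ 0.6394  0.1122  0.012 ]]
scene bin +y corner z.012 front, back top [[0.4818 0.1331 0.012 ]]
side bin rim fl, bl?, br, fr [[ 0.4831  0.1269  0.107 ]
 [ 0.641   0.1074  0.107 ]
 [ 0.6172 -0.0442  0.107 ]
 [ 0.4659 -0.026   0.107 ]]
side neigh lid fl,bl,br,fr [[ 0.4638 -0.0427  0.117 ]
 [ 0.6171 -0.0616  0.117 ]
 [ 0.5973 -0.2216  0.117 ]
 [ 0.4439 -0.1972  0.117 ]]
model neigh [[ 0.4638 -0.041   0.117 ]
 [ 0.6177 -0.0594  0.117 ]
 [ 0.599  -0.2162  0.117 ]
 [ 0.4451 -0.1978  0.117 ]] [[ 84.3631 368.6143]
 [458.0617 347.5674]
 [518.4386 667.8136]
 [116.4781 692.9206]]
[0.554 0.042]
model bin [[ 53.2844  78.1511]
 [409.5312  60.045 ]
 [462.24   337.4826]
 [ 80.9194 358.8876]]
```

```bash
python3 -m crank '{"claw":[0,0,0,0,0,0,0,0],"delta_pos":[[0,0.07,0],[0,0.14,0],[0,0.21,0],[0,0.28,0],[0,0.34,0],[0,0.4,0],[0,0.4,0],[0,0.4,0]],"roll":[0,0,0,0,0,0,0,0]}'
python3 -m crank '{"claw":[0,0,0,0,0,0,0,0],"delta_pos":[[0,0.02,0],[0,0.04,0],[0,0.06,0],[0,0.08,0],[0,0.1,0],[0,0.12,0],[0,0.12,0],[0,0.12,0]],"roll":[0,0,0,0,0,0,0,0]}'
```

```text
time: 25.12
tool_pos: [0.5615, 0.1084, 0.0548]
tool_rot: [-3.139, -0.002, -0.118]
contact_force: [0.8, 6.4, 6.0]
opening: 0.0094
time: 25.78
tool_pos: [0.5612, 0.1057, 0.0548]
tool_rot: [-3.139, -0.002, -0.118]
contact_force: [0.9, 7.1, 5.4]
opening: 0.0092
```

```bash
python3 -m crank '{"claw":[0,0,0,0,0,0,0,0],"delta_pos":[[0,0.02,0],[0,0.04,0],[0,0.06,0],[0,0.08,0],[0,0.1,0],[0,0.1,0],[0,0.1,0],[0,0.1,0]],"roll":[0,0,0,0,0,0,0,0]}'
python3 -m crank '{"claw":[0,0,0,0,0,0,0,0],"delta_pos":[[0,0.02,0],[0,0.04,0],[0,0.06,0],[0,0.08,0],[0,0.1,0],[0,0.1,0],[0,0.1,0],[0,0.1,0]],"roll":[0,0,0,0,0,0,0,0]}'
python3 - <<'E'
from h import *
snap('side','s22'); snap('scene','sc22')
crop('s22',305,140,395,255,6.5,'g11')
crop('sc22',225,155,375,265,5.3,'g12')
E
```

```text
time: 26.45
tool_pos: [0.5609, 0.1032, 0.0548]
tool_rot: [-3.139, -0.002, -0.118]
contact_force: [0.9, 6.4, 6.0]
opening: 0.0092
time: 27.12
tool_pos: [0.5618, 0.1025, 0.0548]
tool_rot: [-3.136, -0.004, -0.118]
contact_force: [5.0, 14.7, 3.0]
opening: 0.0092
```

View pics/g11.png

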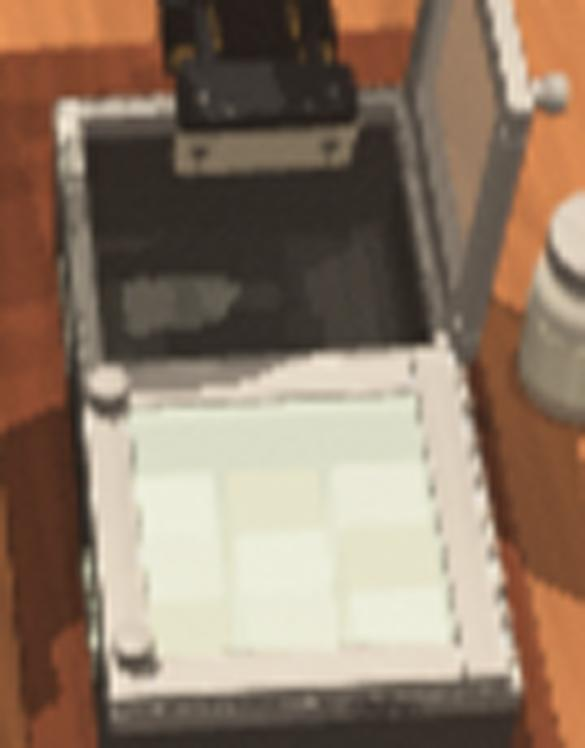

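View pics/g12.png

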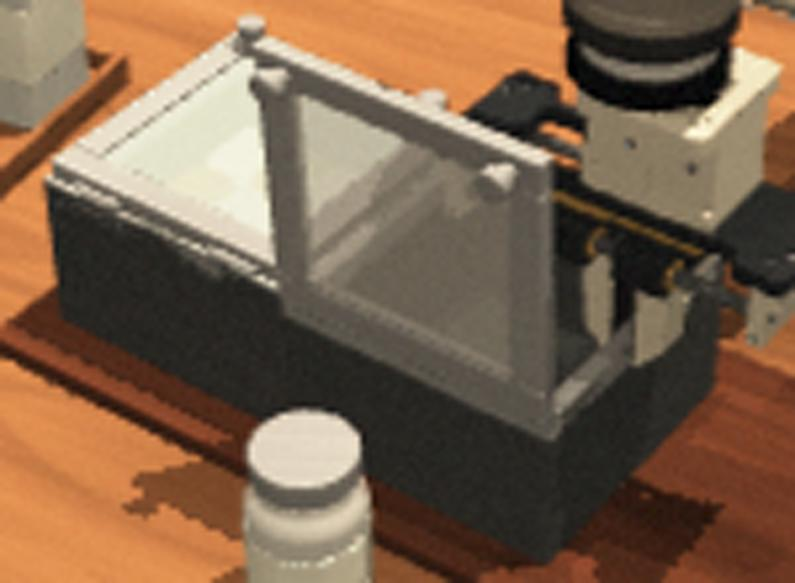

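```bash
python3 -m crank '{"claw":[0,0,0,0,0,0,0,0],"delta_pos":[[0,0.04,0],[0,0.08,0],[0,0.12,0],[0,0.12,0],[0,0.08,0],[0,0,0],[0,-0.08,0],[0,-0.12,0]],"roll":[0,0,0,0,0,0,0,0]}'
python3 -m crank '{"claw":[0.4,0.4,0.4,0.4,0.4,0.4,0.4,0.4],"delta_pos":[[0,0,0],[0,0,0],[0,0,0],[0,0,0],[0,0,0],[0,0,-1],[0,0,-2.4],[0,0,-4]],"roll":[0,0,0,0,0,0,0,0]}'
python3 -m crank '{"claw":[0.4,0.4,0.4,0.4,0,0,0,0],"delta_pos":[[0,0,-1.5],[0,0,-3],[0,0,-4.5],[0,0,-5.5],[0,-1.2,-5.5],[0,-2.4,-5.5],[0,-3.6,-5.5],[0,-4.4,-5.5]],"roll":[0,0,0,0,0,0,0,0]}'
python3 - <<'E'
from h import *
snap('side','s23'); snap('scene','sc23'); snap('wrist','w23')
crop('s23',300,130,400,255,6,'g11')
crop('sc23',225,135,375,265,5.3,'g12')
E
```

```text
time: 27.88
tool_pos: [0.5617, 0.1023, 0.0549]
tool_rot: [-3.141, -0.004, -0.117]
contact_force: [4.1, -1.9, 5.5]
opening: 0.0096
time: 28.55
tool_pos: [0.5585, 0.1015, 0.1533]
tool_rot: [3.141, 0.005, -0.119]
contact_force: [1.2, -0.5, -0.7]
opening: 0.0369
time: 29.22
tool_pos: [0.5729, 0.2132, 0.2914]
tool_rot: [-3.141, 0.001, -0.118]
contact_force: [0.7, -0.1, 0.2]
opening: 0.0149
```

View pics/g11.png

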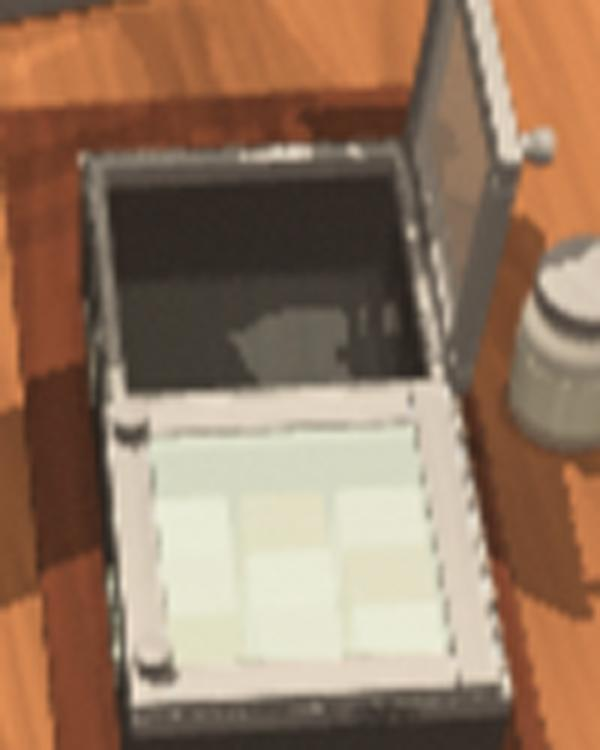

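View pics/g12.png

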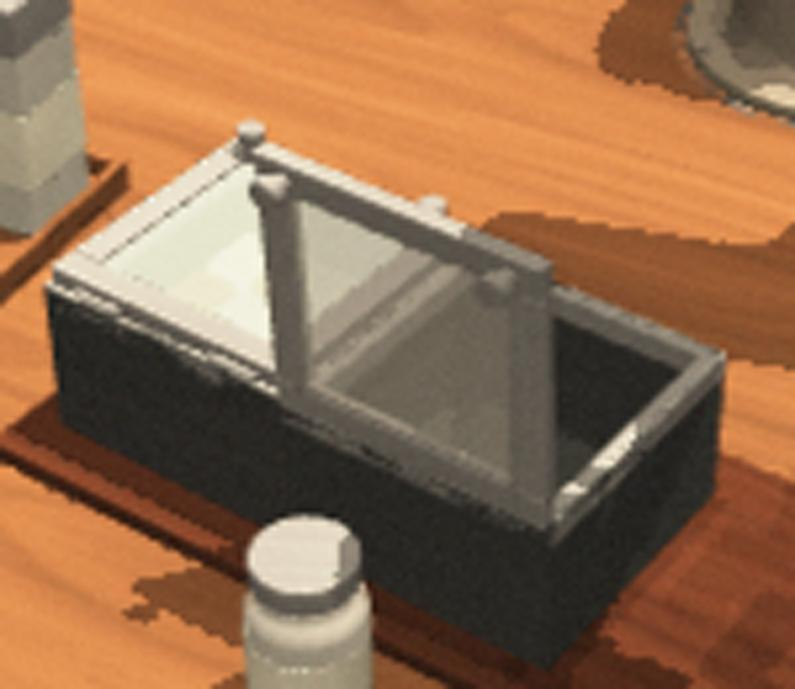

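View pics/w23.png

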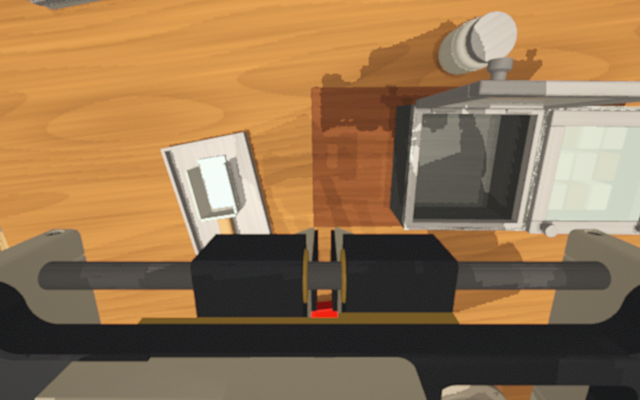

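```bash
python3 -m crank '{"claw":[0,0,0,0,0,0,0,0],"delta_pos":[[0.7,1.1,0],[1.4,2.2,0],[2.1,3.3,0],[2.8,4.4,0],[3.5,5.5,0],[4.2,6.5,0],[4.87,7.4,0],[4.87,7.4,0]],"roll":[0,0,0,0,0,0,0,0]}'
python3 -m crank '{"claw":[0,0,0,0,0,0,0,0],"delta_pos":[[0,0,0],[0,0,0],[0,0,0.8],[0,0,1.6],[0,0,2.2],[0,0,2.2],[0,0,2.2],[0,0,2.2]],"roll":[0,0,0,0,0,0,0,0]}'
python3 - <<'E'
from h import *
snap('side','s24'); snap('scene','sc24'); snap('wrist','w24')
crop('s24',290,70,430,210,5,'g11')
crop('sc24',235,85,385,235,4.5,'g12')
E
```

```text
time: 30.03
tool_pos: [0.6733, 0.0059, 0.2902]
tool_rot: [3.139, 0.001, -0.125]
contact_force: [0.6, -0.2, -0.2]
opening: 0.0004
time: 30.7
tool_pos: [0.6725, 0.0136, 0.2384]
tool_rot: [-3.142, -0.002, -0.117]
contact_force: [0.4, 0.2, 1.4]
opening: 0.0003
```

View pics/g11.png

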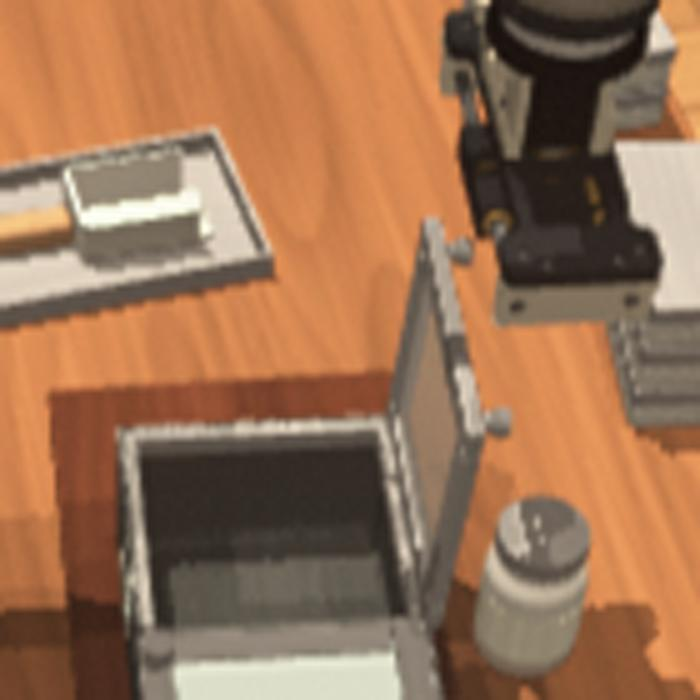

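View pics/g12.png

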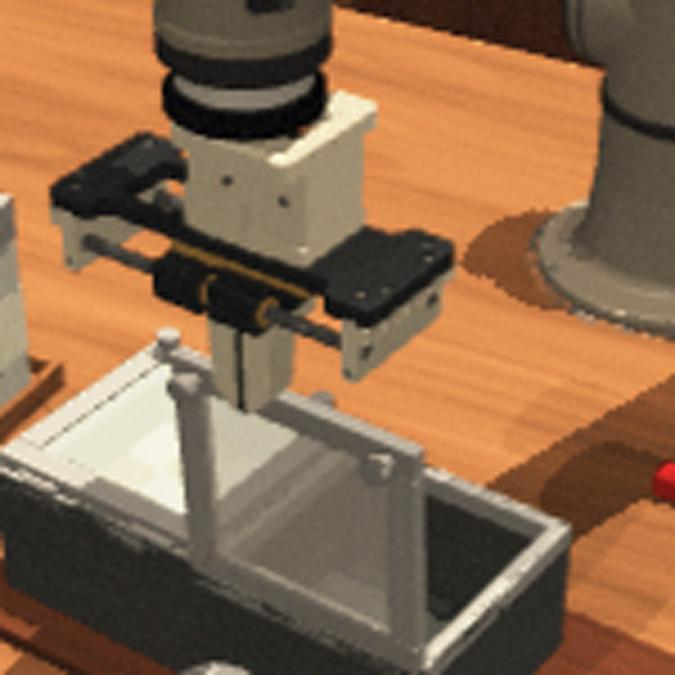

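```bash
python3 -m crank '{"claw":[0,0,0,0,0,0,0,0],"delta_pos":[[0,0,0.5],[0,0,1],[0,0,1.4],[0,0,1.4],[-0.3,0,1.4],[-0.6,0,1.4],[-0.85,0,1.4],[-1,0,1.4]],"roll":[0,0,0,0,0,0,0,0]}'
python3 -m crank '{"claw":[0,0,0,0,0,0,0,0],"delta_pos":[[-0.56,0,0],[-1.1,0,0.03],[-1.6,0,0.13],[-2.08,0,0.27],[-2.54,0,0.46],[-2.98,0,0.7],[-3.4,0,0.98],[-3.6,0,1.13]],"roll":[0,0,0,0,0,0,0,0]}'
python3 - <<'E'
from h import *
snap('side','s25'); snap('scene','sc25')
crop('s25',290,70,430,210,5,'g11')
crop('sc25',235,85,385,235,4.5,'g12')
E
```

```text
time: 31.52
tool_pos: [0.6478, 0.0159, 0.2028]
tool_rot: [-3.142, -0.003, -0.118]
contact_force: [3.1, -0.5, 0.9]
opening: 0.0004
time: 32.18
tool_pos: [0.5572, 0.0268, 0.1737]
tool_rot: [-3.141, -0.0, -0.118]
contact_force: [0.3, 0.8, 1.7]
opening: 0.0003
```

View pics/g11.png

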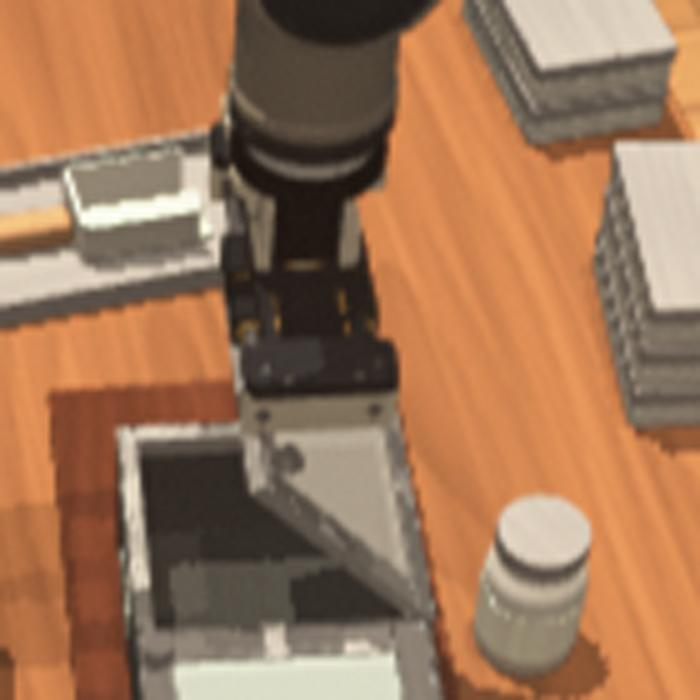

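View pics/g12.png

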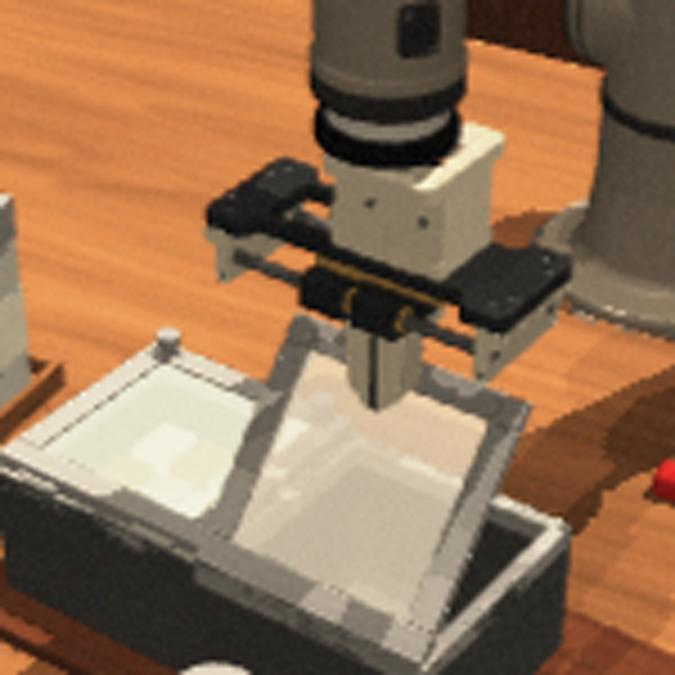

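```bash
python3 -m crank '{"claw":[0,0,0,0,0,0,0,0],"delta_pos":[[-0.37,0,0.34],[-0.71,0,0.71],[-1,0,1.12],[-1.25,0,1.55],[-1.46,0,2.01],[-1.62,0,2.48],[-1.69,0,2.72],[-1.74,0,2.97]],"roll":[0,0,0,0,0,0,0,0]}'
python3 -m crank '{"claw":[0,0,0,0,0,0,0,0],"delta_pos":[[0,0,0.1],[0,0,0.2],[0,0,0.3],[0,0,0.4],[0,0,0.5],[0,0,0.55],[0,0,0.6],[0,0,0.6]],"roll":[0,0,0,0,0,0,0,0]}'
python3 - <<'E'
from h import *
snap('side','s26'); snap('scene','sc26')
crop('s26',290,70,430,230,4.5,'g11')
crop('sc26',235,105,385,265,4.5,'g12')
E
```

```text
time: 32.95
tool_pos: [0.5153, 0.0317, 0.0991]
tool_rot: [-3.142, -0.0, -0.118]
contact_force: [-0.9, -0.3, 1.1]
opening: 0.0001
time: 33.62
tool_pos: [0.5149, 0.0317, 0.0839]
tool_rot: [3.142, 0.0, -0.118]
contact_force: [-0.4, 0.5, -0.4]
opening: 0.0009
```

View pics/g11.png

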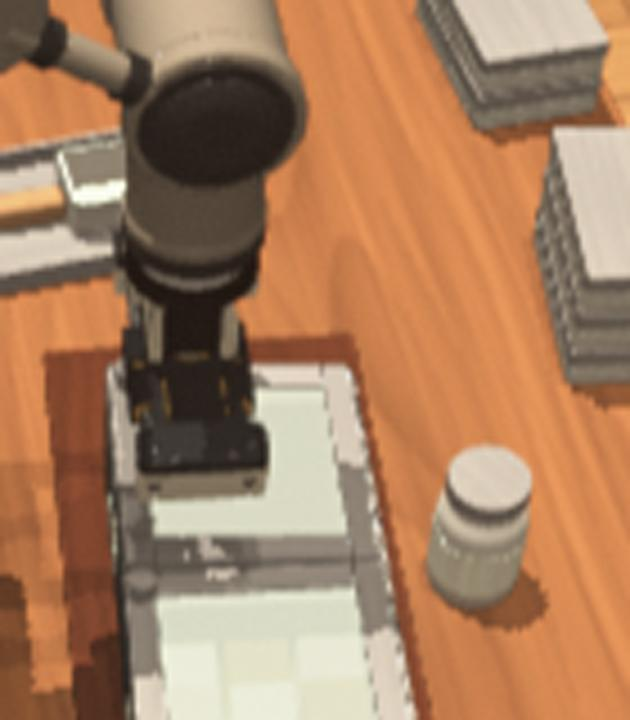

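View pics/g12.png

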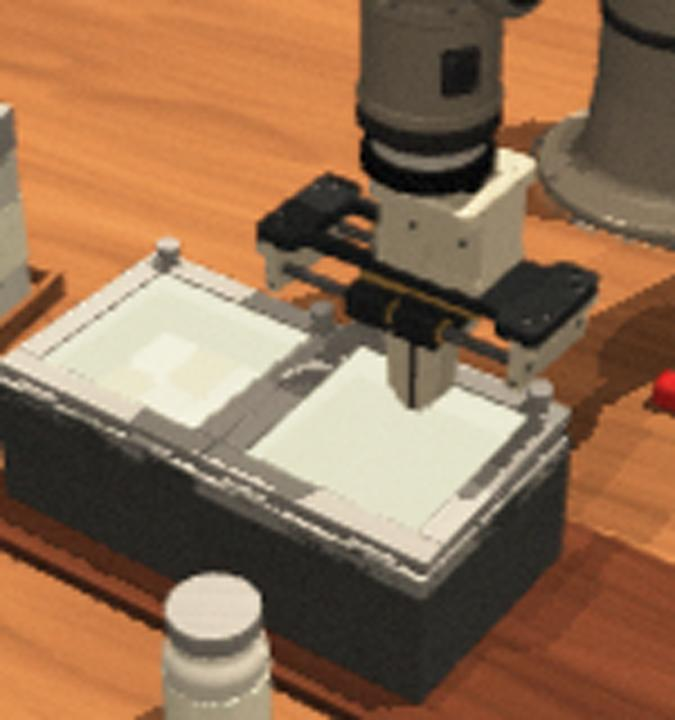

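```bash
python3 -m crank '{"claw":[0,0,0,0,0,0,0,0],"delta_pos":[[0,0,0.05],[0,0,0.1],[0,0,0.15],[0,0,0.2],[0,0,0.25],[0,0,0.3],[0,0,0.3],[0,0,0.3]],"roll":[0,0,0,0,0,0,0,0]}'
python3 - <<'E'
from h import *
print(robot.observe()['contact_force'])
E
```

```text
time: 34.38
tool_pos: [0.515, 0.0317, 0.0765]
tool_rot: [3.142, -0.0, -0.118]
contact_force: [-0.2, 0.3, -0.0]
opening: 0.0003
[-0.23585165  0.25343558 -0.04460403]
```

```bash
python3 -m crank '{"claw":[0,0,0,0,0,0,0,0],"delta_pos":[[0,0,0.05],[0,0,0.1],[0,0,0.15],[0,0,0.2],[0,0,0.2],[0,0,0.2],[0,0,0.2],[0,0,0.2]],"roll":[0,0,0,0,0,0,0,0]}'
python3 - <<'E'
from h import *
print(robot.observe()['contact_force'])
snap('side','s27'); snap('scene','sc27'); snap('wrist','w27')
crop('sc27',285,145,385,245,7,'g12')
s=robot.observe();print((proj('sc27',[s['tool_pos']])-[285,145])*7)
E
```

```text
time: 35.05
tool_pos: [0.5154, 0.0316, 0.0752]
tool_rot: [3.141, -0.003, -0.118]
contact_force: [-10.6, 0.5, 30.4]
opening: 0.0003
[-10.59088207   0.5371368   30.39202067]
[[294.3880252  439.01434441]]
```

View pics/g12.png

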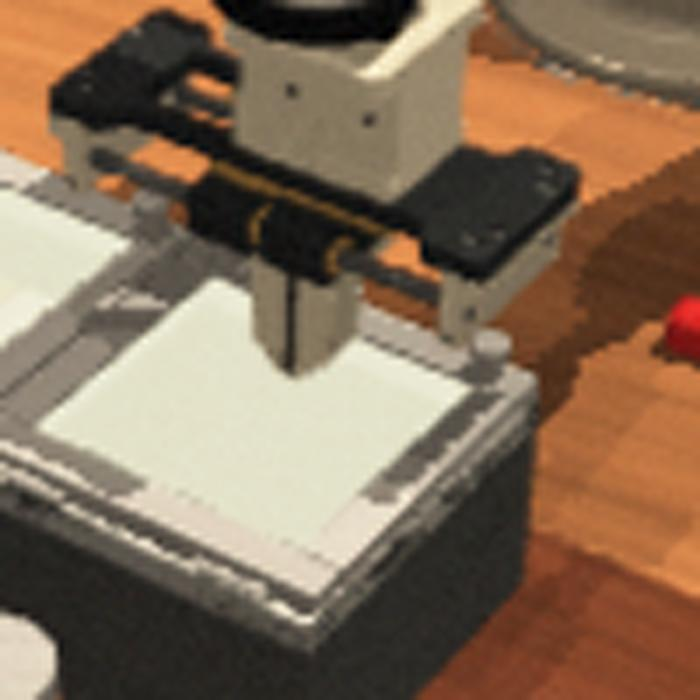

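View pics/w27.png

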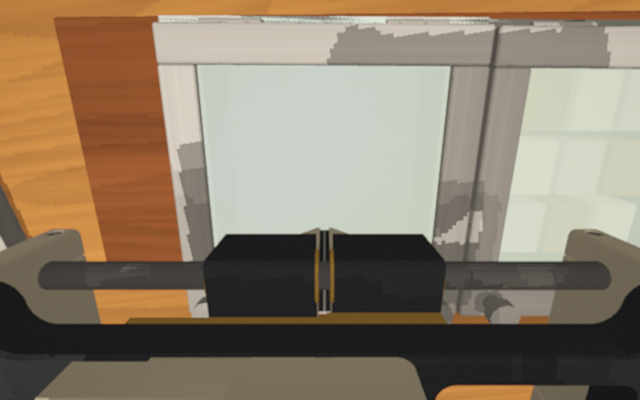

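```bash
python3 -m crank '{"claw":[0,0,0,0,0,0,0,0],"delta_pos":[[0,0,-0.1],[0,0,-0.3],[0,0,-0.8],[0,0,-1.8],[0,0,-3],[0,0,-4.3],[0,0,-5.6],[0,0,-7]],"roll":[0,0,0,0,0,0,0,0]}'
python3 -m crank '{"claw":[0,0,0,0,0,0,0,0],"delta_pos":[[-0.5,-1,0],[-1,-2,0],[-1.5,-3,0],[-2,-4,0],[-2.4,-5,0],[-2.4,-6,0],[-2.4,-6,0],[-2.4,-6,0]],"roll":[0,0,0,0,0,0,0,0]}'
python3 - <<'E'
from h import *
snap('side','s28'); snap('scene','sc28'); snap('wrist','w28')
crop('sc28',225,145,385,265,4.9,'g12')
crop('s28',300,130,400,255,6,'g11')
E
```

```text
time: 35.87
tool_pos: [0.5144, 0.0317, 0.2477]
tool_rot: [3.142, 0.001, -0.118]
contact_force: [1.3, -1.2, -0.3]
opening: 0.0006
time: 36.53
tool_pos: [0.4728, 0.1886, 0.2463]
tool_rot: [3.141, 0.0, -0.116]
contact_force: [0.2, -0.9, 0.0]
opening: 0.0001
```

View pics/g12.png

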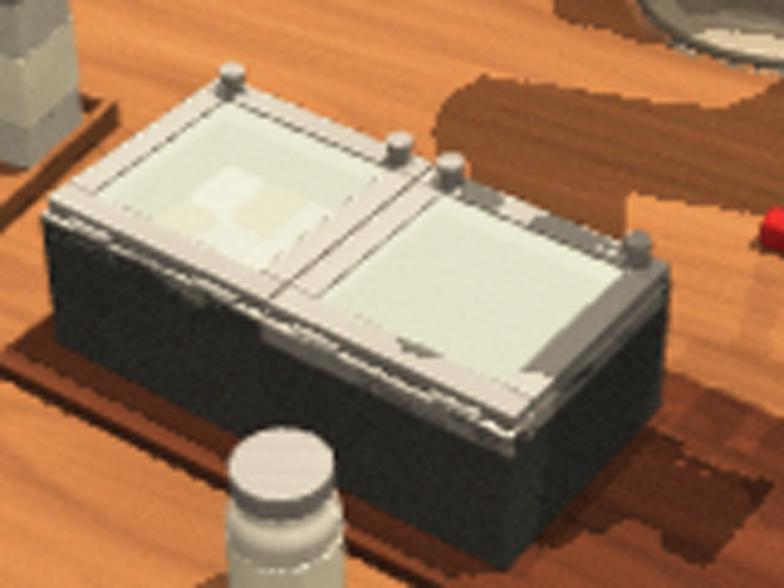

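View pics/g11.png

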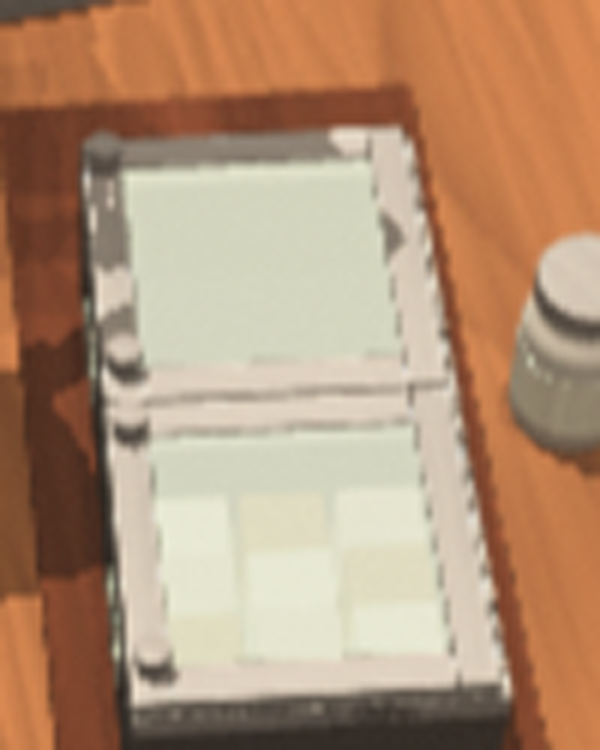

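View pics/w28.png

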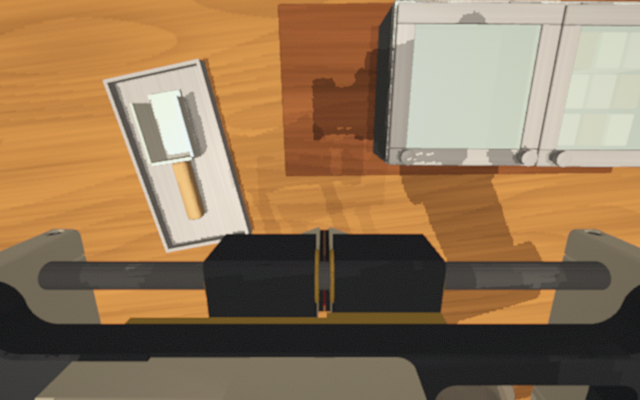

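```bash
python3 -m crank '{"claw":[0,0,0,0,0,0,0,0],"delta_pos":[[-0.5,1.4,0],[-1,2.8,0],[-1.4,4.2,0],[-1.4,5.6,0],[-1.4,7,0],[-1.4,8,0],[-1.4,8,0],[-1.4,8,0]],"roll":[0,0,0,0,0,0,0,0]}'
python3 - <<'E'
from h import *
snap('wrist','w29')
crop('w29',180,40,460,240,2.85,'g12')
E
```

```text
time: 37.35
tool_pos: [0.4144, -0.0085, 0.2468]
tool_rot: [-3.142, -0.0, -0.123]
contact_force: [-0.5, 0.6, 0.3]
opening: 0.0004
```

View pics/g12.png

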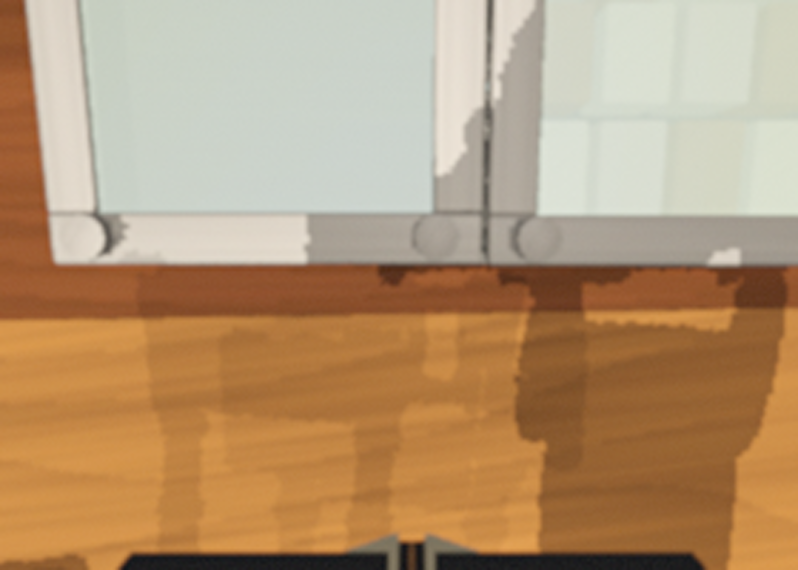

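```bash
python3 - <<'E'
from h import *
snap('scene','sc30');snap('side','s30')
a=cv2.imread('pics/s30.png');b=cv2.imread('pics/side0.png')
cv2.imwrite('pics/fin.png',np.vstack([cv2.resize(cv2.imread('pics/sc30.png')[60:330,100:520],None,fx=1.4,fy=1.0),a[250:390,200:620].repeat(1,0) if 0 else cv2.resize(a[250:390,200:620],None,fx=1.4,fy=1.4)]))
E
```

```text
(no output)
```

View pics/fin.png

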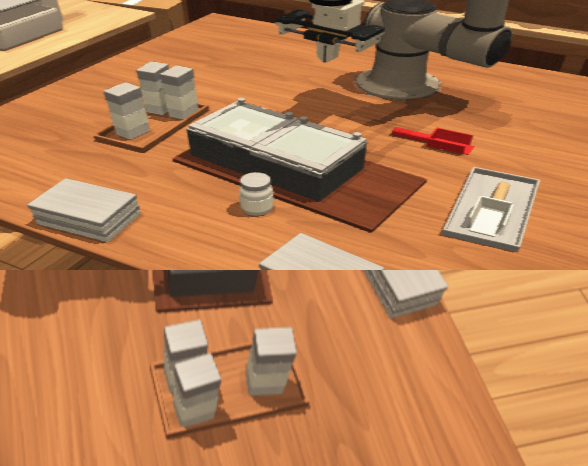

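All is in place: three tins stand upright in the wooden tray, the scoop lies in the steel tray, the bins are flush and the lid is shut.

```bash
python3 -c "
from cell import robot
print(robot.hand_in())"
```

```text
the job is handed in; nothing more can be done
None
```

The job is done and handed in at about 37.5 s of the 70 s. No verdict was reported back.

- **Gift tin:** it stands upright in the free back half of the wooden tray. The other two tins and the jar look unmoved in the last pictures.
- **Scoop:** it lies flat and right way up near the middle of the steel tray.
- **Bin:** I dragged it by its +y side rim until it met the neighbour. The contact force rose from about 7 N to 15 N, and I then pressed slightly further. The last wrist picture shows a hairline parallel gap and fronts level to about 1 mm, judged by eye.
- **Lid:** I swung it shut slowly from behind and pressed it down, with about 30 N upward on the tool at the end. Its frame and knobs look level with the neighbour's.

What disagreed or did not go to plan:

- **First scoop grasp missed:** the fingers shut on nothing because their real tips sit about 30 mm behind the stated TCP. I measured this from two camera views and used it for the scoop, the bin and the lid.
- **Final lid press:** contact came lower than that 30 mm figure predicts, by up to 1 cm. I think it was the fingertip on the pane, but I could not rule out the gripper's body touching a knob. The force stayed under the 40 N limit.
- **Camera differences:** some side and wrist camera positions differed by 5–10 mm.

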